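# Couple the data logger to the ball post and lock it

### The arm

A 7-joint arm with a two-finger parallel gripper is mounted at the origin on a cart in front of the work surface, level with it; the furniture and walls round the work are solid. World frame = base frame: x ahead of the robot, y to its left, z up, the work surface at z = 0. Lengths are in m, angles in rad, forces in N, time in s.
With the tool pointing down it reaches from about 0.425 to 0.875 m from the base axis. Payload 8.4 kg.
Tool frame: the origin (TCP) lies on the centre line of the jaws, within the pads' length; the fingertips stand 17 mm ahead of it and the grasp point (between the pads) lies 2 mm behind it; z points along the fingers, y is the line along which they close (so a half turn about z gives the same grasp; the last joint's range is limited). The gripper opens to 87 mm and grips with 3 to 60 N. Pads are 19 mm wide; open, the fingers measure 117 mm over their backs; the gripper's body (75 mm by 190 mm) begins 51 mm behind the grasp point.
Start: joints at [1.193, 0.333, 0.04, 1.465, -0.013, 1.343, -0.059], TCP at [0.179, -0.625, 0.24] pointing down, gripper open.
Joint ranges: [-2.58, 2.58], [-0.38, 2.09], [-1.3, 1.39], [0.25, 2.4], [-1.5, 4.64], [0.08, 2.09], [-2.65, 2.65]. Speed limits (rad/s): [2.22, 2.22, 2.79, 2.79, 3.14, 3.14, 3.14].

### API

Orientations are given as a 3x3 rotation matrix whose columns are the frame's x, y, z axes.
In Python, from cell import telemetry, cams, workorder gives the robot as it stands.
- The arm moves only by the tool step_arm, never from a script. Its argument "motion" is a list of rows, each an object of numbers: "jaw": the opening, from 0 (shut) to 1 (fully open); "x", "y", "z": the shift along the world's x, y, z in cm; "ax", "ay", "az": the turn, a rotation vector about the world's x, y, z in degrees. A call has 1 to 10 rows; each row shifts and turns the commanded pose from where the row before left it; what a row does not reach is not made up. A row lasts 1/12 s, in which the tool goes at most 41.7 mm and 7.16 degrees, less where a joint would pass 70% of its speed; a pose out of reach is approached as far as the arm can. A call with a gripper value outside its range is refused whole. The fingers move at their own pace and stop on an object; the grip force is fixed at half the most. Time passes only in rows, so rows that do not move let the fingers close. It gives the time, the measured TCP pose, the force, the opening and the grip force at its end, in the units of the state.
- telemetry.state(): the state, without advancing time (a new reading comes with each control period).
- cams.capture(name): name is "scene" or "top"; returns a dict with "img" (480x640x3 uint8, blue, green, red), "intrinsics" (3x3 intrinsics, pixels), "origin" and "orientation" of the camera in the world. Camera axes: x right, y down, z forward; pixel columns grow to the right and rows downward; lengths in m; the calibration is good to about 2 mm. A picture is of the moment at which its call begins. There is no depth.
- workorder.job_done(): hands the job in; it is judged then, once.
The state is a dict: "t": time; "joint_pos": joint angles; "qvel": joint speeds; "joint_torque": joint torques, N m; "eef_pos": TCP position; "orientation": TCP orientation; "contact_force": force on the tool from outside, world axes, zero at the start; "moment": the same for the moment, N m; "gripper_width": opening from 0.0 (shut) to 1.0 (fully open); "gripper_force": force on a finger pad.
Only numpy, scipy, OpenCV 4.12 (cv2) and the standard library are available. Lean on these libraries where they do the work, as an engineer would, in place of code of your own. Each camera call takes 0.05 s, during which the arm holds its last target. There are 200 camera calls.

### The job

Mount the data logger on the ball post: flip the red-knobbed locking lever of its blue coupler up, lower the coupler over the steel ball and push it, gently but past the spring catch, until its foot sits fully home on the post's flange with the lever still up. Then press the lever fully down to lock it and let go, leaving the logger upright and everything else on the table where it was.

Things in the scene. Friction and masses are not known exactly. Their poses are not given: they have to be found in the camera images.
- sample_bottle_9: 60 ml white sample bottle, 39 mm wide, 84 mm high, standing at the right front; origin under its foot
- ph_pen: yellow pocket pH meter lying down, 32 x 157 x 27 mm, origin under its middle
- screwdriver: small red screwdriver lying down, 136 mm long, 20 mm thick, origin under its middle
- tape_roll: roll of yellow tape lying flat, 47 mm across, 19 mm high, origin under its middle
- pen_1: blue ball pen lying near the front edge, 141 mm long, 11 mm thick, origin under its middle
- logger (a point): Centre of the grey data logger box, 44 (x) x 40 (y) x 46 (z) mm; grasp it across its 40 mm y faces from above. It tops the loose head (about 0.55 kg) and stands 95 mm above the underside of the head's foot. z is up along the coupler's bore, -x points to the lever's side. The head starts upright on the parking dock.
- head: The whole head; origin: centre of its foot's underside, axes as logger. Blue round coupler 50 mm across, 72 mm high, with a foot ring 64 mm across, 6 mm thick, and under the logger. Its bore, 35 mm wide, is open below and 63 mm deep.
- socket_rim (a point): Mouth of the bore, centre of the foot's underside. Two sprung catch balls in the bore meet the stand's ball when the foot is still 11 mm above the flange and rub on it all the way home: let go before, the head stays perched part-way. 3 to 10 N beyond the head's weight pushes it on; then the foot meets the flange hard: meet it slowly, some 12 mm/s, and stop.
- lever (a joint): Locking lever, hinge along the head's y: 0 = down (level, locked), 1.0 rad = fully up (open). It stays where left, with 0.05 N m of friction. Its claw swings under the ball: below about 0.4 rad it closes the bore, so the ball cannot enter with the lever down; if the coupler is not home the lever stops at about 0.3 rad.
- lever_knob (a point): Centre of the red ball knob, 18 mm across, at the end of the lever's 8 mm steel arm. The hinge runs along the head's y, 31 mm to -x of the logger's axis and 52 mm below the logger point (43 mm above the foot's underside); the knob is 70 mm from it, pointing level to the head's -x when down, and swings up and towards the logger as it opens.
- stand: Fixed stand: round grey foot 104 mm across, origin: centre of its underside on the table. On its axis: a post with a flange 66 mm across, a 32 mm guide collar 20 mm high on it, a 14 mm neck, and a 32 mm steel ball, its centre 44 mm above the flange. The head fits at any yaw, with 1.5 mm play all round.
- stand_foot (a point): The stand's origin again. The post is clamped at a height that differs each time and is not reported: the flange's top is 40 to 70 mm above this point (ball centre 84 to 114 mm, ball top 100 to 130 mm).
- dock: Fixed black parking dock: disc 92 mm across, 8 mm thick, origin: centre of its underside on the table. A stub 33 mm across and 23 mm high stands on it and fills the bore of the parked head loosely, so that it does not tip while the lever is raised; the head lifts straight up off it.
Mind the look-alikes: they are no part of the job. Leave any purple look-alike of the stand alone.

How it is judged:
On the way, in this order (a step that is already met when the one before it is completed fails the run):
1. the lever is raised (value of joint lever above 0.7 rad), for 0.1 s.
2. the coupler is fully home and upright on the ball post, with the lever still up (horizontal distance between logger and stand below 0.004 m and height (world z) of logger between 0.131 and 0.1665 m and angle between logger's own z axis and vertical below 0.06 rad and value of joint lever above 0.55 rad), for 0.2 s.
At the end, for the whole second after the job is handed in: The logger is upright (0.06 rad) on the stand's axis (4 mm), its centre 131 to 166.5 mm above the table, at rest, and the lever is down (below 0.08 rad, which its claw allows only with the foot home within about 3 mm on the flange, wherever the post is clamped) (horizontal distance between logger and stand below 0.004 m and height (world z) of logger between 0.131 and 0.1665 m and angle between logger's own z axis and vertical below 0.06 rad and value of joint lever below 0.08 rad and velocity of joint lever below 0.1 rad/s and linear speed of head below 0.02 m/s); the robot touches nothing.
It fails at once if the coupler is forced on the stand with more than 80 N in all, about 20 N of it the catch's own squeeze (contact force between head and stand above 80 N).
It fails at once if the head is tipped over (angle between logger's own z axis and vertical above 0.6 rad).
It fails at once if a bottle, pen, tool or other bystander is moved more than 20 mm (distance of any of sample_bottle_9, ph_pen, screwdriver, tape_roll, pen_1 from where it was at the start of the episode above 0.02 m).
It also fails if it takes over 72 s, if anything falls off the work surface, if the arm or the gripper's body presses on something with over 40 N, if the wrist force passes 120 N, or if a joint passes its speed limit or range.

## Working session

There is one attempt and no reset: what is moved stays moved. The work goes in short steps, Python scripts to look and compute and a tool call to move; the robot and the scene stay as the last step left them, time stands still between calls to the robot, and variables do not carry over. Pictures are saved under pics/ and viewed, at most 10 in all, crops included, and the job is handed in when it is done.

Besides the shell and the picture viewer there is one more tool, called after "Call:" by a JSON object that holds its "name" and its "arguments". step_arm: Moves the arm, as the interface text tells. Its arguments: {"type":"object","properties":{"motion":{"type":"array","items":{"type":"object","properties":{"jaw":{"type":"number"},"x":{"type":"number"},"y":{"type":"number"},"z":{"type":"number"},"ax":{"type":"number"},"ay":{"type":"number"},"az":{"type":"number"}}}}},"required":["motion"]}

```bash
mkdir -p pics; ls
cat > h.py <<'E'
import numpy as np, cv2
from cell import telemetry, cams, workorder
def cap(n,f=None):
    c=cams.capture(n)
    if f: cv2.imwrite('pics/'+f,c['img'])
    return c
def ray(c,u,v):
    d=np.array(c['orientation'])@np.linalg.inv(c['intrinsics'])@np.array([u,v,1.]); return np.array(c['origin']),d/np.linalg.norm(d)
def plane(c,u,v,z):
    o,d=ray(c,u,v); return o+d*(z-o[2])/d[2]
def proj(c,p):
    q=np.array(c['intrinsics'])@np.array(c['orientation']).T@(np.array(p)-c['origin']); return q[:2]/q[2]
def tri(r1,r2):
    A=np.zeros((3,3));b=np.zeros(3);
    for o,d in(r1,r2):
        M=np.eye(3)-np.outer(d,d);A+=M;b+=M@o
    p=np.linalg.solve(A,b); return p,[np.linalg.norm((np.eye(3)-np.outer(d,d))@(p-o)) for o,d in(r1,r2)]
E
python3 - <<'E'
from h import *
np.set_printoptions(precision=3,suppress=True)
for n in('scene','top'):
    c=cap(n,n+'0.png'); print(n,c['origin'],np.array(c['orientation']).tolist(),np.array(c['intrinsics']).tolist())
print(telemetry.state())
E
```

```text
pics
scene [0.169 0.488 0.718] [[-0.8247697914717901, -0.41638443390178886, 0.3825948173719386], [-0.565233325767578, 0.5875512011362041, -0.5790465210025245], [0.016311913355067303, -0.6938354194242976, -0.7199488400122651]] [[444.3819098329654, 0.0, 319.7090355796908], [0.0, 444.3819098329654, 239.35520834650413], [0.0, 0.0, 1.0]]
top [ 0.365 -0.011  0.943] [[-0.027892877993800125, -0.9888278065831032, 0.14642935595457507], [-0.9992331613590429, 0.02355474681992048, -0.03127719844650134], [0.02747865712940434, -0.1471894793465148, -0.9887265448909857]] [[482.404394481882, 0.0, 317.7107834716259], [0.0, 482.404394481882, 238.10255877494563], [0.0, 0.0, 1.0]]
{'t': 0.1, 'joint_pos': array([ 1.193,  0.334,  0.04 ,  1.466, -0.013,  1.343, -0.058]), 'qvel': array([-0.   , -0.002, -0.   , -0.003, -0.   , -0.001,  0.001]), 'joint_torque': array([  0.006, -65.78 ,   1.341, -40.47 ,  -0.06 ,   0.041,  -0.   ]), 'eef_pos': array([ 0.179, -0.625,  0.239]), 'orientation': array([[ 0.961,  0.275, -0.   ],
       [ 0.275, -0.961,  0.001],
       [-0.   , -0.001, -1.   ]]), 'contact_force': array([ 0.917,  0.65 , -0.218]), 'moment': array([ 0.029,  0.009, -0.026]), 'gripper_force': 0.0, 'gripper_width': 1.0003741255537772}
```

View pics/scene0.png

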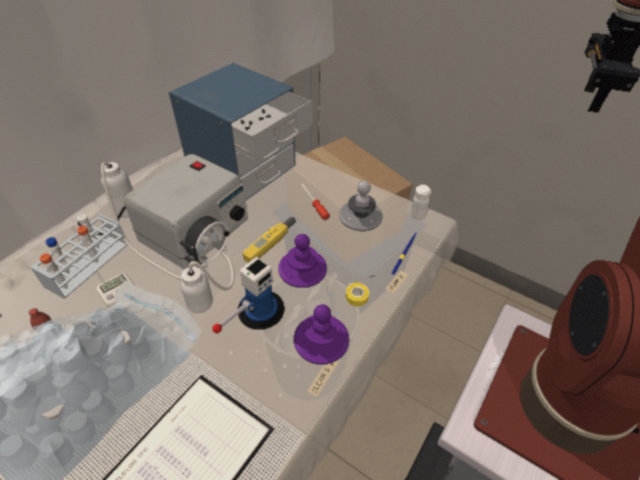

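View pics/top0.png

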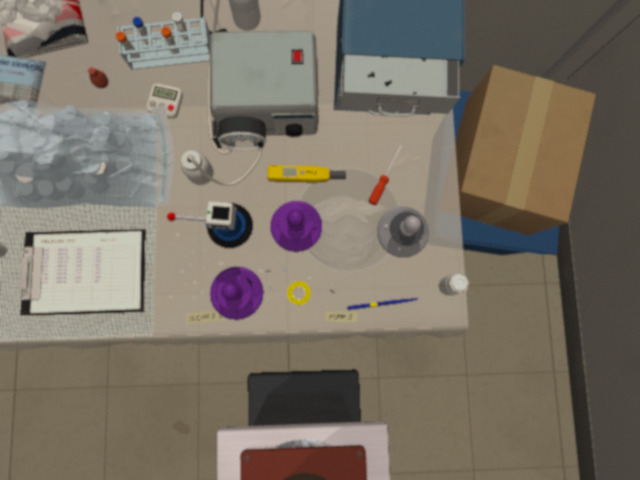

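The grey stand is at scene (361,205) and top (405,230). The purple look-alikes are at scene (303,262) and (322,335). The grey one fits the "round grey foot, steel ball" description. The head is on the black dock at scene (258,285), with its red knob at (217,328). I'll confirm both in one enlarged crop.

Run:
```python
from h import *
np.set_printoptions(precision=4,suppress=True)
s,t=cap('scene'),cap('top')
def crop(c,x,y,w=100): return cv2.resize(c['img'][y-w//2:y+w//2,x-w//2:x+w//2],(300,300),interpolation=cv2.INTER_CUBIC)
cv2.imwrite('pics/crop1.png',np.vstack([np.hstack([crop(s,361,205),crop(t,405,230)]),np.hstack([crop(s,250,295),crop(t,210,222)])]))
def red(c,x,y,r=14):
    im=c['img'][y-r:y+r,x-r:x+r].astype(int); m=(im[...,2]>110)&(im[...,1]<70)&(im[...,0]<80)
    v,u=np.nonzero(m); return u.mean()+x-r,v.mean()+y-r,m.sum()
a,b=red(s,217,328),red(t,171,216);print(a,b)
print('knob',tri(ray(s,*a[:2]),ray(t,*b[:2])))
```

```text
(np.float64(216.7017543859649), np.float64(327.94736842105266), np.int64(57)) (np.float64(170.95454545454547), np.float64(216.36363636363637), np.int64(44))
knob (array([0.5451, 0.2336, 0.0557]), [np.float64(0.0013711759946088114), np.float64(0.0013711759946087587)])
```

View pics/crop1.png

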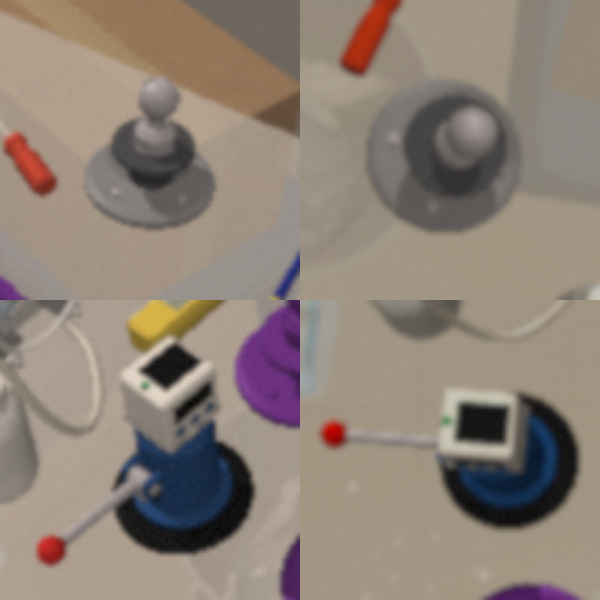

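Run:
```python
from h import *
np.set_printoptions(precision=4,suppress=True)
s,t=cap('scene'),cap('top')
print('ball',tri(ray(s,364,187.7),ray(t,412.3,224.3)))
print('foot top z~.01',plane(t,403,231.7,.008),plane(s,361,216,.008))
print('logger top',plane(t,219.7,213.3,.126),tri(ray(s,250+(170-150)/3,295+(371-450)/3),ray(t,219.7,213.3)))
def dock(c,x,y,w=40):
    im=c['img'][y-w:y+w,x-w:x+w].max(2); m=(im<45).astype(np.uint8)
    n,l,st,ce=cv2.connectedComponentsWithStats(m); k=1+np.argmax(st[1:,4])
    p=cv2.convexHull(np.argwhere(l==k)[:,::-1].astype(np.int32)); e=cv2.fitEllipse(p); return e[0][0]+x-w,e[0][1]+y-w,e[1]
d=dock(t,230,225);print('dock',d,plane(t,d[0],d[1],.006))
d=dock(s,260,308);print('dock',d,plane(s,d[0],d[1],.006))
# ball circle via Hough, both
for c,x,y in((s,364,188),(t,412,224)):
    g=cv2.cvtColor(c['img'][y-20:y+20,x-20:x+20],6); g=cv2.resize(g,None,fx=6,fy=6,interpolation=2)
    print(x,y,[((h[0]+.5)/6-.5+x-20,(h[1]+.5)/6-.5+y-20,h[2]/6) for h in cv2.HoughCircles(g,cv2.HOUGH_GRADIENT,1,20,param1=60,param2=12,minRadius=30,maxRadius=75)[0][:3]])
```

```text
ball (array([ 0.5143, -0.2099,  0.0858]), [np.float64(0.0009949361234502822), np.float64(0.0009949361234502952)])
foot top z~.01 [ 0.5124 -0.209   0.008 ] [ 0.5108 -0.2016  0.008 ]
logger top [0.5332 0.1306 0.126 ] (array([0.5345, 0.1315, 0.123 ]), [np.float64(0.000736170554161637), np.float64(0.0007361705541617108)])
dock (229.77910232543945, 225.40085983276367, (41.7929573059082, 43.15788269042969)) [0.5333 0.1317 0.006 ]
dock (262.0298652648926, 310.4846000671387, (34.67243957519531, 44.25849533081055)) [0.531  0.1365 0.006 ]
364 188 [(np.float32(365.0), np.float32(204.66667), np.float32(10.216666))]Traceback (most recent call last):
  File "<stdin>", line 16, in <module>
TypeError: 'NoneType' object is not subscriptable
```

Call:
{"name": "step_arm", "arguments": {"motion": [{"jaw":0.5,"x":2.6,"y":2.5,"az":4.5},{"jaw":0.5,"x":2.6,"y":2.5,"az":4.5},{"jaw":0.5,"x":2.6,"y":2.5,"az":4.5},{"jaw":0.5,"x":2.6,"y":2.5,"az":4.5},{"jaw":0.5,"x":2.6,"y":2.5,"az":4.5},{"jaw":0.5,"x":2.6,"y":2.5,"az":4.5},{"jaw":0.5,"x":2.6,"y":2.5,"az":4.5},{"jaw":0.5,"x":1.75,"y":3.2,"az":4.5},{"jaw":0.5,"x":1.75,"y":3.2,"az":4.5},{"jaw":0.5,"x":1.75,"y":3.2,"az":4.5}]}}

```text
validation failed for argument at $.mo...
```

Call:
{"name": "step_arm", "arguments": {"motion": [{"jaw":0.5,"x":1.75,"y":3.2,"az":4.5},{"jaw":0.5,"x":1.75,"y":3.2,"az":4.5},{"jaw":0.5,"x":1.75,"y":3.2,"az":4.5},{"jaw":0.5,"x":1.75,"y":3.2,"az":4.5},{"jaw":0.5,"x":1.75,"y":3.2,"az":4.5},{"jaw":0.5,"x":1.75,"y":3.2,"az":4.5},{"jaw":0.5,"x":1.75,"y":3.2,"az":4.5},{"jaw":0.5,"x":1.75,"y":3.2,"az":4.5},{"jaw":0.5,"x":0,"y":3.7,"az":1.5},{"jaw":0.5,"x":0,"y":3.7,"az":1.5}]}}

```text
validation failed for argument at $.mo...
```

Call:
{"name": "step_arm", "arguments": {"motion": [{"jaw":0.5,"y":3.7,"az":1.5},{"jaw":0.5,"y":3.7,"az":1.5},{"jaw":0.5,"y":3.7,"az":1.5},{"jaw":0.5,"y":3.7,"az":1.5},{"jaw":0.5,"y":3.7,"az":1.5},{"jaw":0.5,"y":3.7,"az":1.5},{"jaw":0.5,"y":3.7,"az":1.5},{"jaw":0.5},{"jaw":0.5}]}}

```text
validation failed for argument at $.mo...
```

Run:
```python
from h import *
c=cams.capture('scene');i=c['img']
cv2.imwrite('pics/s2.png',cv2.resize(i[200:380,120:360],(800,600),interpolation=2))
s=telemetry.state();print(s['eef_pos'],s['orientation'],s['t'],s['joint_pos'],s['contact_force'])
```

```text
[ 0.1788224  -0.62478449  0.23932444] [[ 9.61401449e-01  2.75149478e-01 -1.39854586e-04]
 [ 2.75149513e-01 -9.61401360e-01  4.13133240e-04]
 [-2.07829940e-05 -4.35667817e-04 -9.99999905e-01]] 0.35 [ 1.19279794  0.33338253  0.03991049  1.46561136 -0.01340881  1.34330094
 -0.05850792] [-0.57716283 -0.55642941 -0.02230508]
```

View pics/s2.png

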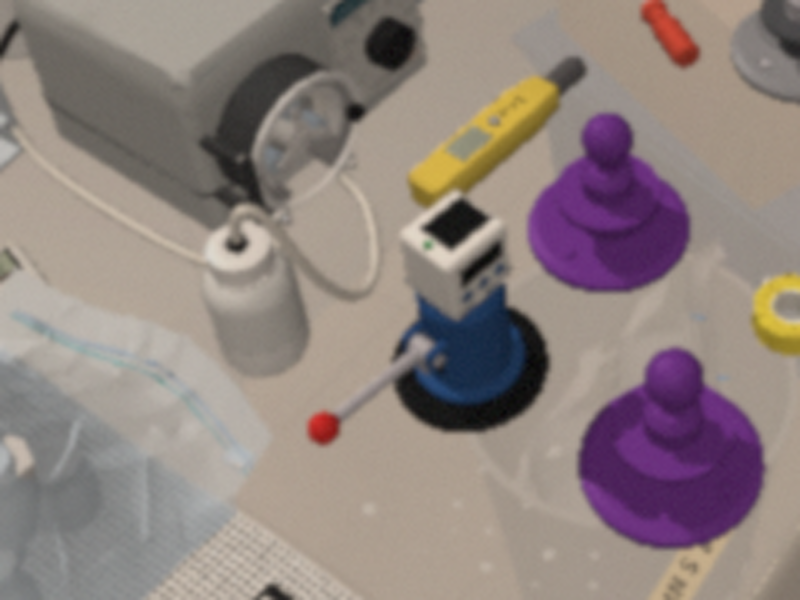

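The move calls were refused, so I'll probe the row format with one full row. The picture shows the white bottle at (255,300), close to the knob at (323,428).

Call:
{"name": "step_arm", "arguments": {"motion": [{"x":2.6,"y":2.5,"z":0,"ax":0,"ay":0,"az":4.5,"jaw":0.5}]}}

```text
t: 0.43
eef_pos: [0.1981, -0.6035, 0.239]
orientation: [[0.94, 0.34, -0.004], [0.34, -0.94, -0.002], [-0.004, 0.0, -1.0]]
contact_force: [-0.9, 0.5, -0.6]
gripper_width: 0.977
gripper_force: 0.0
```

Call:
{"name": "step_arm", "arguments": {"motion": [{"x":2.6,"y":2.5,"z":0,"ax":0,"ay":0,"az":4.5,"jaw":0.5},{"x":2.6,"y":2.5,"z":0,"ax":0,"ay":0,"az":4.5,"jaw":0.5},{"x":2.6,"y":2.5,"z":0,"ax":0,"ay":0,"az":4.5,"jaw":0.5},{"x":2.6,"y":2.5,"z":0,"ax":0,"ay":0,"az":4.5,"jaw":0.5},{"x":2.6,"y":2.5,"z":0,"ax":0,"ay":0,"az":4.5,"jaw":0.5},{"x":2.6,"y":2.5,"z":0,"ax":0,"ay":0,"az":4.5,"jaw":0.5},{"x":1.75,"y":3.2,"z":0,"ax":0,"ay":0,"az":4.5,"jaw":0.5},{"x":1.75,"y":3.2,"z":0,"ax":0,"ay":0,"az":4.5,"jaw":0.5},{"x":1.75,"y":3.2,"z":0,"ax":0,"ay":0,"az":4.5,"jaw":0.5},{"x":1.75,"y":3.2,"z":0,"ax":0,"ay":0,"az":4.5,"jaw":0.5}]}}

```text
t: 1.27
eef_pos: [0.4314, -0.3202, 0.2397]
orientation: [[0.412, 0.911, 0.0], [0.911, -0.412, -0.0], [-0.0, 0.0, -1.0]]
contact_force: [0.6, -0.5, 0.2]
gripper_width: 0.501
gripper_force: 0.0
```

Call:
{"name": "step_arm", "arguments": {"motion": [{"x":1.75,"y":3.2,"z":0,"ax":0,"ay":0,"az":4.5,"jaw":0.5},{"x":1.75,"y":3.2,"z":0,"ax":0,"ay":0,"az":4.5,"jaw":0.5},{"x":1.75,"y":3.2,"z":0,"ax":0,"ay":0,"az":4.5,"jaw":0.5},{"x":1.75,"y":3.2,"z":0,"ax":0,"ay":0,"az":4.5,"jaw":0.5},{"x":1.75,"y":3.2,"z":0,"ax":0,"ay":0,"az":4.5,"jaw":0.5},{"x":1.75,"y":3.2,"z":0,"ax":0,"ay":0,"az":4.5,"jaw":0.5},{"x":1.75,"y":3.2,"z":0,"ax":0,"ay":0,"az":4.5,"jaw":0.5},{"x":0,"y":3.7,"z":0,"ax":0,"ay":0,"az":1.5,"jaw":0.5},{"x":0,"y":3.7,"z":0,"ax":0,"ay":0,"az":1.5,"jaw":0.5},{"x":0,"y":3.7,"z":0,"ax":0,"ay":0,"az":1.5,"jaw":0.5}]}}

```text
t: 2.1
eef_pos: [0.5533, 0.0149, 0.2395]
orientation: [[-0.2, 0.98, 0.0], [0.98, 0.2, 0.0], [0.0, 0.0, -1.0]]
contact_force: [2.4, 0.4, 0.3]
gripper_width: 0.499
gripper_force: 0.0
```

Call:
{"name": "step_arm", "arguments": {"motion": [{"x":0,"y":3.7,"z":0,"ax":0,"ay":0,"az":1.5,"jaw":0.5},{"x":0,"y":3.7,"z":0,"ax":0,"ay":0,"az":1.5,"jaw":0.5},{"x":0,"y":3.7,"z":0,"ax":0,"ay":0,"az":1.5,"jaw":0.5},{"x":0,"y":3.7,"z":0,"ax":0,"ay":0,"az":1.5,"jaw":0.5},{"x":0,"y":3.7,"z":0,"ax":0,"ay":0,"az":1.5,"jaw":0.5},{"x":0,"y":3.7,"z":0,"ax":0,"ay":0,"az":1.5,"jaw":0.5},{"x":0,"y":0,"z":0,"ax":0,"ay":0,"az":0,"jaw":0.5},{"x":0,"y":0,"z":0,"ax":0,"ay":0,"az":0,"jaw":0.5}]}}

```text
t: 2.77
eef_pos: [0.5524, 0.238, 0.2395]
orientation: [[-0.354, 0.935, -0.001], [0.935, 0.354, 0.001], [0.001, -0.0, -1.0]]
contact_force: [-0.5, -0.8, 1.0]
gripper_width: 0.501
gripper_force: 0.0
```

Run:
```python
from h import *
c=cams.capture('scene');t=cams.capture('top')
print(plane(c,199,306,0)); print(tri(ray(c,191.5,274),ray(t,190,158)))
cv2.imwrite('pics/t3.png',cv2.resize(t['img'][120:280,100:300],(800,640)[:1]+(600,),interpolation=2))
```

```text
[0.64114682 0.19587246 0.        ]
(array([0.64370846, 0.1903297 , 0.09086598]), [np.float64(0.0005339221456208289), np.float64(0.0005339221456206625)])
```

View pics/t3.png

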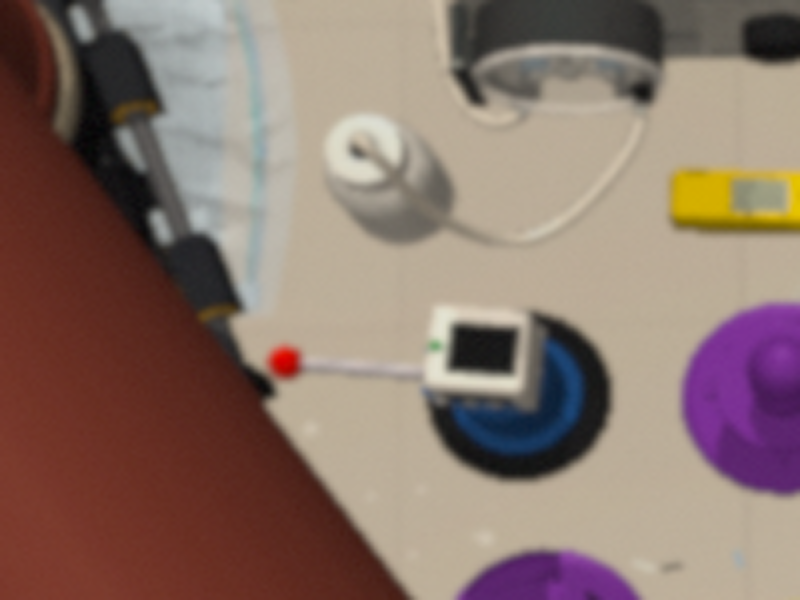

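The bottle's top is about 90 mm high. It is clear of the gripper body at this yaw, so I'll descend on the knob.

Call:
{"name": "step_arm", "arguments": {"motion": [{"x":-0.75,"y":-0.45,"z":-2.95,"ax":0,"ay":0,"az":0,"jaw":0.5},{"x":0,"y":0,"z":-4,"ax":0,"ay":0,"az":0,"jaw":0.5},{"x":0,"y":0,"z":-4,"ax":0,"ay":0,"az":0,"jaw":0.5},{"x":0,"y":0,"z":-4,"ax":0,"ay":0,"az":0,"jaw":0.5},{"x":0,"y":0,"z":-2,"ax":0,"ay":0,"az":0,"jaw":0.5},{"x":0,"y":0,"z":-2,"ax":0,"ay":0,"az":0,"jaw":0.5},{"x":0,"y":0,"z":0,"ax":0,"ay":0,"az":0,"jaw":0.5}]}}

```text
t: 3.45
eef_pos: [0.5442, 0.2271, 0.046]
orientation: [[-0.347, 0.938, -0.006], [0.938, 0.347, -0.003], [-0.001, -0.006, -1.0]]
contact_force: [-1.8, -0.5, 0.2]
gripper_width: 0.502
gripper_force: 0.0
```

Call:
{"name": "step_arm", "arguments": {"motion": [{"x":0,"y":0,"z":0,"ax":0,"ay":0,"az":0,"jaw":0.3},{"x":0,"y":0,"z":0,"ax":0,"ay":0,"az":0,"jaw":0.15},{"x":0,"y":0,"z":0,"ax":0,"ay":0,"az":0,"jaw":0.15},{"x":0,"y":0,"z":0,"ax":0,"ay":0,"az":0,"jaw":0.15},{"x":0,"y":0,"z":0,"ax":0,"ay":0,"az":0,"jaw":0.15}]}}

```text
t: 3.87
eef_pos: [0.5465, 0.2307, 0.0512]
orientation: [[-0.349, 0.937, 0.002], [0.937, 0.349, 0.0], [-0.0, 0.002, -1.0]]
contact_force: [1.0, 0.9, 0.1]
gripper_width: 0.216
gripper_force: 4.7
```

Call:
{"name": "step_arm", "arguments": {"motion": [{"x":0,"y":-0.03,"z":0.7,"ax":0,"ay":0,"az":0,"jaw":0.15},{"x":-0.01,"y":-0.1,"z":0.69,"ax":0,"ay":0,"az":0,"jaw":0.15},{"x":-0.02,"y":-0.17,"z":0.68,"ax":0,"ay":0,"az":0,"jaw":0.15},{"x":-0.03,"y":-0.24,"z":0.66,"ax":0,"ay":0,"az":0,"jaw":0.15},{"x":-0.03,"y":-0.31,"z":0.63,"ax":0,"ay":0,"az":0,"jaw":0.15},{"x":0,"y":0,"z":0,"ax":0,"ay":0,"az":0,"jaw":0.15}]}}

```text
t: 4.37
eef_pos: [0.5455, 0.2208, 0.0849]
orientation: [[-0.349, 0.937, 0.001], [0.937, 0.349, -0.001], [-0.001, 0.001, -1.0]]
contact_force: [-1.4, -3.4, -3.8]
gripper_width: 0.178
gripper_force: 30.3
```

Call:
{"name": "step_arm", "arguments": {"motion": [{"x":-0.04,"y":-0.36,"z":0.59,"ax":0,"ay":0,"az":0,"jaw":0.15},{"x":-0.05,"y":-0.43,"z":0.56,"ax":0,"ay":0,"az":0,"jaw":0.15},{"x":-0.05,"y":-0.47,"z":0.51,"ax":0,"ay":0,"az":0,"jaw":0.15},{"x":-0.06,"y":-0.53,"z":0.46,"ax":0,"ay":0,"az":0,"jaw":0.15},{"x":-0.03,"y":-0.27,"z":0.2,"ax":0,"ay":0,"az":0,"jaw":0.15},{"x":0,"y":0,"z":0,"ax":0,"ay":0,"az":0,"jaw":0.15},{"x":0,"y":0,"z":0,"ax":0,"ay":0,"az":0,"jaw":0.15}]}}

```text
t: 4.95
eef_pos: [0.543, 0.2021, 0.1075]
orientation: [[-0.35, 0.937, 0.001], [0.937, 0.35, 0.001], [0.001, 0.002, -1.0]]
contact_force: [0.0, 0.9, -1.4]
gripper_width: 0.18
gripper_force: 29.9
```

Run:
```python
from h import *
c=cams.capture('scene');cv2.imwrite('pics/s4.png',cv2.resize(c['img'][220:370,150:350],(800,600),interpolation=2))
```

```text
(no output)
```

View pics/s4.png

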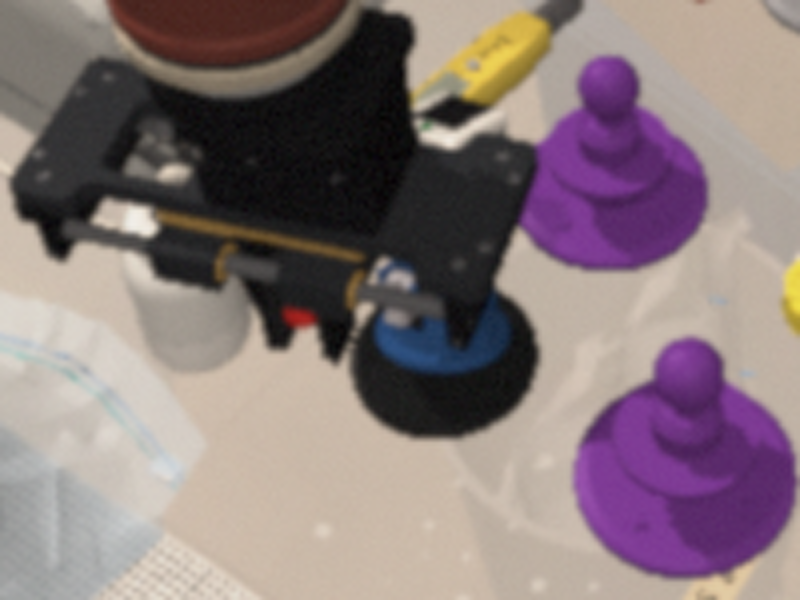

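Knob is held in the jaws at (300,315), the lever is raised and the head is still seated on its dock. Next I'll release and rise.

Call:
{"name": "step_arm", "arguments": {"motion": [{"x":0,"y":0,"z":0,"ax":0,"ay":0,"az":0,"jaw":0.4},{"x":0,"y":0,"z":0,"ax":0,"ay":0,"az":0,"jaw":0.4},{"x":0,"y":0,"z":1,"ax":0,"ay":0,"az":0,"jaw":0.4},{"x":0,"y":0,"z":3,"ax":0,"ay":0,"az":0,"jaw":0.4},{"x":0,"y":0,"z":4,"ax":0,"ay":0,"az":0,"jaw":0.4},{"x":0,"y":0,"z":4,"ax":0,"ay":0,"az":0,"jaw":0.6},{"x":0,"y":3,"z":2,"ax":0,"ay":0,"az":0,"jaw":1},{"x":0,"y":4,"z":0,"ax":0,"ay":0,"az":0,"jaw":1},{"x":0,"y":4,"z":0,"ax":0,"ay":0,"az":0,"jaw":1},{"x":0,"y":4,"z":0,"ax":0,"ay":0,"az":0,"jaw":1}]}}

```text
t: 5.83
eef_pos: [0.543, 0.3529, 0.2485]
orientation: [[-0.348, 0.937, 0.002], [0.937, 0.348, 0.001], [0.0, 0.002, -1.0]]
contact_force: [1.3, 0.2, 0.3]
gripper_width: 0.695
gripper_force: 0.0
```

Run:
```python
from h import *
np.set_printoptions(precision=4,suppress=True)
s=cams.capture('scene');t=cams.capture('top')
def crop(c,x,y,w=100): return cv2.resize(c['img'][y-w//2:y+w//2,x-w//2:x+w//2],(400,400),interpolation=2)
cv2.imwrite('pics/c5.png',np.hstack([crop(s,250,285),crop(t,215,215)]))
for c,x,y in((s,240,275),(t,205,214)):
    im=c['img'].astype(int); m=(im[...,2]>110)&(im[...,1]<70)&(im[...,0]<80)
    n,l,st,ce=cv2.connectedComponentsWithStats(m.astype(np.uint8)); k=[i for i in range(1,n) if np.hypot(*(ce[i]-(x,y)))<35 and st[i,4]>8]
    print([(ce[i],st[i,4]) for i in k])
print(telemetry.state()['eef_pos'])
```

```text
[]
[]
[0.5391 0.3595 0.2475]
```

View pics/c5.png

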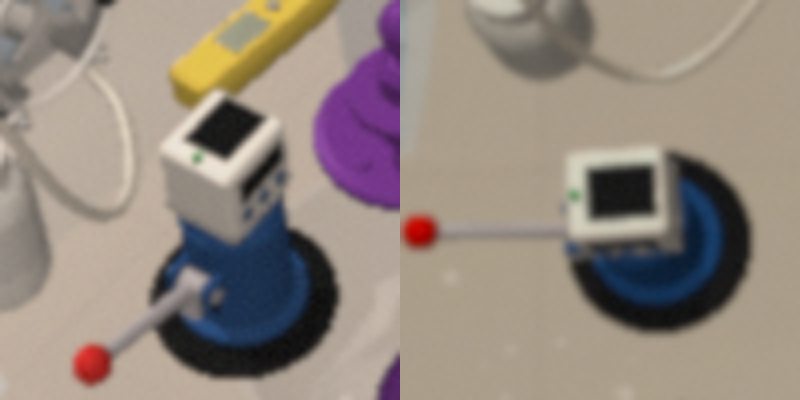

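The crop shows the lever down again, with the knob at scene (223,326) and top (170,223), and the head turned a little. I need to find out whether the lever fell or was never raised.

Run:
```python
from h import *
np.set_printoptions(precision=4,suppress=True)
s=cams.capture('scene');t=cams.capture('top')
print('knob now',tri(ray(s,223,326),ray(t,170,223)))
for p in [(.543,.202,.109),(.543,.202,.09),(.543,.2,.08),(.543,.22,.0905)]: print(p,proj(s,p))
# logger top centre
print(plane(t,165+(622-400-5)/4,165+198/4,.126), 'dock',plane(t,165+(660-400)/4,165+243/4,.006))
print(tri(ray(s,200+222/4,235+130/4),ray(t,165+217/4,165+195/4)))
```

```text
knob now (array([0.5298, 0.2308, 0.0718]), [np.float64(0.0015469023948871327), np.float64(0.0015469023948871256)])
(0.543, 0.202, 0.109) [226.8106 298.1362]
(0.543, 0.202, 0.09) [228.2991 304.7758]
(0.543, 0.2, 0.08) [229.8504 307.3933]
(0.543, 0.22, 0.0905) [220.9656 311.7731]
[0.5312 0.1314 0.126 ] dock [0.5326 0.1312 0.006 ]
(array([0.5343, 0.1324, 0.1265]), [np.float64(0.0021301282032065065), np.float64(0.0021301282032064567)])
```

The knob had been up (z about 0.109) and has since dropped back to about 0.25 rad. Most likely I rose before the jaws had opened. I'll regrasp, raise again and only rise once the jaws are clear.

Call:
{"name": "step_arm", "arguments": {"motion": [{"x":-0.45,"y":-3.25,"z":0,"ax":0,"ay":0,"az":-3.5,"jaw":0.5},{"x":-0.45,"y":-3.25,"z":0,"ax":0,"ay":0,"az":-3.5,"jaw":0.5},{"x":0,"y":-3.25,"z":0,"ax":0,"ay":0,"az":0,"jaw":0.5},{"x":0,"y":-3.25,"z":0,"ax":0,"ay":0,"az":0,"jaw":0.5},{"x":0,"y":0,"z":-3,"ax":0,"ay":0,"az":0,"jaw":0.5},{"x":0,"y":0,"z":-3,"ax":0,"ay":0,"az":0,"jaw":0.5},{"x":0,"y":0,"z":0,"ax":0,"ay":0,"az":0,"jaw":0.5},{"x":0,"y":0,"z":0,"ax":0,"ay":0,"az":0,"jaw":0.5}]}}

```text
t: 6.7
eef_pos: [0.5332, 0.22, 0.1867]
orientation: [[-0.231, 0.973, -0.002], [0.973, 0.231, -0.001], [-0.001, -0.002, -1.0]]
contact_force: [-0.0, 0.7, 1.1]
gripper_width: 0.519
gripper_force: 0.0
```

Call:
{"name": "step_arm", "arguments": {"motion": [{"x":-0.3,"y":1.0,"z":-2.25,"ax":0,"ay":0,"az":0,"jaw":0.5},{"x":0,"y":0,"z":-4,"ax":0,"ay":0,"az":0,"jaw":0.5},{"x":0,"y":0,"z":-3,"ax":0,"ay":0,"az":0,"jaw":0.5},{"x":0,"y":0,"z":-2,"ax":0,"ay":0,"az":0,"jaw":0.5},{"x":0,"y":0,"z":-1,"ax":0,"ay":0,"az":0,"jaw":0.5},{"x":0,"y":0,"z":0,"ax":0,"ay":0,"az":0,"jaw":0.3},{"x":0,"y":0,"z":0,"ax":0,"ay":0,"az":0,"jaw":0.17},{"x":0,"y":0,"z":0,"ax":0,"ay":0,"az":0,"jaw":0.17},{"x":0,"y":0,"z":0,"ax":0,"ay":0,"az":0,"jaw":0.17},{"x":0,"y":0,"z":0,"ax":0,"ay":0,"az":0,"jaw":0.17}]}}

```text
t: 7.53
eef_pos: [0.5315, 0.2318, 0.0658]
orientation: [[-0.233, 0.973, 0.002], [0.973, 0.233, 0.001], [0.0, 0.002, -1.0]]
contact_force: [-0.3, -0.2, -0.9]
gripper_width: 0.221
gripper_force: 0.0
```

Call:
{"name": "step_arm", "arguments": {"motion": [{"x":0,"y":0,"z":0,"ax":0,"ay":0,"az":0,"jaw":0.17},{"x":0,"y":0,"z":0,"ax":0,"ay":0,"az":0,"jaw":0.17}]}}

```text
t: 7.7
eef_pos: [0.5311, 0.2318, 0.065]
orientation: [[-0.233, 0.972, 0.001], [0.972, 0.233, 0.001], [0.0, 0.001, -1.0]]
contact_force: [0.7, 0.8, 0.7]
gripper_width: 0.182
gripper_force: 17.8
```

Call:
{"name": "step_arm", "arguments": {"motion": [{"x":0,"y":-0.14,"z":0.54,"ax":0,"ay":0,"az":0,"jaw":0.17},{"x":0,"y":-0.24,"z":0.66,"ax":0,"ay":0,"az":0,"jaw":0.17},{"x":0,"y":-0.31,"z":0.63,"ax":0,"ay":0,"az":0,"jaw":0.17},{"x":0,"y":-0.36,"z":0.59,"ax":0,"ay":0,"az":0,"jaw":0.17},{"x":0,"y":-0.43,"z":0.56,"ax":0,"ay":0,"az":0,"jaw":0.17},{"x":0,"y":-0.47,"z":0.51,"ax":0,"ay":0,"az":0,"jaw":0.17},{"x":0,"y":-0.53,"z":0.46,"ax":0,"ay":0,"az":0,"jaw":0.17},{"x":0,"y":-0.3,"z":0.22,"ax":0,"ay":0,"az":0,"jaw":0.17},{"x":0,"y":0,"z":0,"ax":0,"ay":0,"az":0,"jaw":0.17},{"x":0,"y":0,"z":0,"ax":0,"ay":0,"az":0,"jaw":0.17}]}}

```text
t: 8.53
eef_pos: [0.531, 0.2043, 0.1067]
orientation: [[-0.233, 0.972, 0.001], [0.972, 0.233, 0.001], [0.001, 0.001, -1.0]]
contact_force: [-0.3, 2.1, -0.4]
gripper_width: 0.174
gripper_force: 24.7
```

Call:
{"name": "step_arm", "arguments": {"motion": [{"x":0,"y":0,"z":0,"ax":0,"ay":0,"az":0,"jaw":0.45},{"x":0,"y":0,"z":0,"ax":0,"ay":0,"az":0,"jaw":0.45}]}}

```text
t: 8.7
eef_pos: [0.5305, 0.204, 0.106]
orientation: [[-0.233, 0.972, -0.0], [0.972, 0.233, -0.0], [0.0, -0.0, -1.0]]
contact_force: [1.0, -0.5, -0.9]
gripper_width: 0.259
gripper_force: 0.0
```

Call:
{"name": "step_arm", "arguments": {"motion": [{"x":0,"y":0,"z":0,"ax":0,"ay":0,"az":0,"jaw":0.45},{"x":0,"y":0,"z":0,"ax":0,"ay":0,"az":0,"jaw":0.45},{"x":0,"y":0,"z":0,"ax":0,"ay":0,"az":0,"jaw":0.45}]}}

```text
t: 8.95
eef_pos: [0.5306, 0.2037, 0.1059]
orientation: [[-0.233, 0.972, -0.0], [0.972, 0.233, -0.0], [-0.0, -0.0, -1.0]]
contact_force: [0.9, -0.4, -1.1]
gripper_width: 0.42
gripper_force: 0.0
```

Run:
```python
from h import *
s=cams.capture('scene');im=s['img'].astype(int); m=(im[...,2]>100)&(im[...,1]<60)&(im[...,0]<70)
n,l,st,ce=cv2.connectedComponentsWithStats(m.astype(np.uint8))
print([(ce[i],st[i,4]) for i in range(1,n) if 150<ce[i][0]<300 and 230<ce[i][1]<370 and st[i,4]>5])
e=telemetry.state()['eef_pos'];print(e,proj(s,e))
```

```text
[(array([188.8       , 231.33333333]), np.int32(15)), (array([225.01851852, 317.24074074]), np.int32(54))]
[0.53058493 0.20373502 0.10592014] [231.86913297 303.38857304]
```

Run:
```python
from h import *
c=cams.capture('scene');cv2.imwrite('pics/s6.png',cv2.resize(c['img'][250:355,170:310],(800,600),interpolation=2))
for p in[(.531,.2308,.066),(.531,.225,.0849),(.531,.215,.095)]: print(proj(c,p))
```

```text
[223.84279889 327.75541689]
[224.66122776 319.13968358]
[227.93988712 311.61865878]
```

View pics/s6.png

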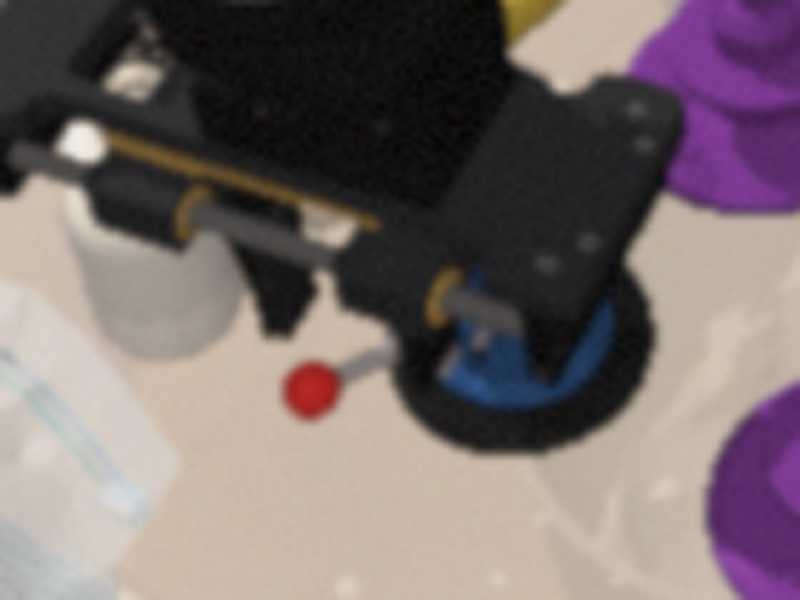

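Knob is at picture (310,388), lower than the fingers, with the lever at about 0.45 rad. I'll fix its position by intersecting the scene ray with the lever's plane and checking that against the 70 mm radius.

```bash
cat >> h.py <<'E'
def knob(xp=.530,yh=.1622):
    s=cams.capture('scene');im=s['img'].astype(int); m=(im[...,2]>100)&(im[...,1]<60)&(im[...,0]<70)
    n,l,st,ce=cv2.connectedComponentsWithStats(m.astype(np.uint8))
    for i in range(1,n):
        if 205<ce[i][0]<260 and 260<ce[i][1]<345 and st[i,4]>10:
            o,d=ray(s,*ce[i]); p=o+d*(xp-o[0])/d[0]
            print(ce[i],st[i],'p',p,'rad',np.hypot(p[1]-yh,p[2]-.051),'th',np.arctan2(p[2]-.051,p[1]-yh))
E
python3 - <<'E'
from h import *
knob(); print(telemetry.state()['eef_pos'])
E
```

```text
[224.47272727 317.70909091] [221 314   8   9  55] p [0.53       0.22541595 0.0905015 ] rad 0.07454277431170364 th 0.5585029126134495
[0.53064258 0.20370846 0.10598682]
```

Run:
```python
from h import *
for _ in range(4): knob()
```

```text
[224.47272727 317.70909091] [221 314   8   9  55] p [0.53       0.22541595 0.0905015 ] rad 0.07454277431170364 th 0.5585029126134495
[224.61818182 317.63636364] [221 314   9   9  55] p [0.53       0.22509787 0.09032893] rad 0.07418157711496043 th 0.5588023281823578
[224.56363636 317.6       ] [221 314   9   8  55] p [0.53       0.22518702 0.09054449] rad 0.07437157326277868 th 0.5606243698036046
[224.62962963 317.55555556] [221 314   9   8  54] p [0.53       0.22503725 0.09049334] rad 0.074217544005088 th 0.5611137414807257
```

Call:
{"name": "step_arm", "arguments": {"motion": [{"x":0,"y":0.9,"z":-0.5,"ax":0,"ay":0,"az":0,"jaw":0.45},{"x":0,"y":0.95,"z":-0.8,"ax":0,"ay":0,"az":0,"jaw":0.45},{"x":0,"y":0,"z":-0.8,"ax":0,"ay":0,"az":0,"jaw":0.45},{"x":0,"y":0,"z":0,"ax":0,"ay":0,"az":0,"jaw":0.3},{"x":0,"y":0,"z":0,"ax":0,"ay":0,"az":0,"jaw":0.19},{"x":0,"y":0,"z":0,"ax":0,"ay":0,"az":0,"jaw":0.19},{"x":0,"y":0,"z":0,"ax":0,"ay":0,"az":0,"jaw":0.19},{"x":0,"y":0,"z":0,"ax":0,"ay":0,"az":0,"jaw":0.19},{"x":0,"y":0,"z":0,"ax":0,"ay":0,"az":0,"jaw":0.19},{"x":0,"y":0,"z":0,"ax":0,"ay":0,"az":0,"jaw":0.19}]}}

```text
t: 10.13
eef_pos: [0.531, 0.2221, 0.0853]
orientation: [[-0.233, 0.973, 0.001], [0.973, 0.233, 0.0], [-0.0, 0.001, -1.0]]
contact_force: [0.6, -0.5, -0.6]
gripper_width: 0.197
gripper_force: 6.7
```

Run:
```python
from h import *
knob()
```

Call:
{"name": "step_arm", "arguments": {"motion": [{"x":0,"y":-0.22,"z":0.35,"ax":0,"ay":0,"az":0,"jaw":0.19},{"x":0,"y":-0.21,"z":0.28,"ax":0,"ay":0,"az":0,"jaw":0.19},{"x":0,"y":-0.22,"z":0.28,"ax":0,"ay":0,"az":0,"jaw":0.19},{"x":0,"y":-0.23,"z":0.26,"ax":0,"ay":0,"az":0,"jaw":0.19},{"x":0,"y":-0.24,"z":0.25,"ax":0,"ay":0,"az":0,"jaw":0.19},{"x":0,"y":-0.53,"z":0.46,"ax":0,"ay":0,"az":0,"jaw":0.19},{"x":0,"y":0,"z":0,"ax":0,"ay":0,"az":0,"jaw":0.19},{"x":0,"y":0,"z":0,"ax":0,"ay":0,"az":0,"jaw":0.19}]}}

```text
t: 10.85
eef_pos: [0.5309, 0.2053, 0.1042]
orientation: [[-0.232, 0.973, 0.001], [0.973, 0.232, -0.0], [-0.0, 0.0, -1.0]]
contact_force: [0.6, 0.6, 0.1]
gripper_width: 0.193
gripper_force: 10.2
```

Run:
```python
from h import *
knob()
```

```text
[228.19230769 306.69230769] [225 305   8   4  26] p [0.53       0.21302893 0.1076685 ] rad 0.07612423674984645 th 0.8396677493304793
```

Call:
{"name": "step_arm", "arguments": {"motion": [{"x":0,"y":0,"z":0,"ax":0,"ay":0,"az":0,"jaw":0.2},{"x":0,"y":0,"z":0,"ax":0,"ay":0,"az":0,"jaw":0.21},{"x":0,"y":0,"z":0,"ax":0,"ay":0,"az":0,"jaw":0.22},{"x":0,"y":0,"z":0,"ax":0,"ay":0,"az":0,"jaw":0.23},{"x":0,"y":0,"z":0,"ax":0,"ay":0,"az":0,"jaw":0.25},{"x":0,"y":0,"z":0,"ax":0,"ay":0,"az":0,"jaw":0.27}]}}

```text
t: 11.4
eef_pos: [0.5305, 0.2059, 0.1038]
orientation: [[-0.233, 0.972, -0.0], [0.972, 0.233, 0.0], [0.0, -0.0, -1.0]]
contact_force: [0.0, 0.9, 0.2]
gripper_width: 0.252
gripper_force: 0.0
```

Run:
```python
from h import *
knob();knob()
```

```text
[228.20833333 306.95833333] [225 305   8   5  24] p [0.53       0.21311621 0.10701421] rad 0.07569710285445551 th 0.8330379541415824
[228.29166667 306.95833333] [225 305   8   5  24] p [0.53       0.21295091 0.10682307] rad 0.07544448522387413 th 0.832955163267329
```

Knob held its place on a slow release. Opening further and then rising.

Call:
{"name": "step_arm", "arguments": {"motion": [{"x":0,"y":0,"z":0,"ax":0,"ay":0,"az":0,"jaw":0.32},{"x":0,"y":0,"z":0,"ax":0,"ay":0,"az":0,"jaw":0.38},{"x":0,"y":0,"z":0,"ax":0,"ay":0,"az":0,"jaw":0.45},{"x":0,"y":0,"z":0,"ax":0,"ay":0,"az":0,"jaw":0.5},{"x":0,"y":0,"z":0,"ax":0,"ay":0,"az":0,"jaw":0.5},{"x":0,"y":0,"z":0.5,"ax":0,"ay":0,"az":0,"jaw":0.5},{"x":0,"y":0,"z":1,"ax":0,"ay":0,"az":0,"jaw":0.5},{"x":0,"y":0,"z":2,"ax":0,"ay":0,"az":0,"jaw":0.5},{"x":0,"y":0,"z":3,"ax":0,"ay":0,"az":0,"jaw":0.5},{"x":0,"y":0,"z":4,"ax":0,"ay":0,"az":0,"jaw":0.8}]}}

```text
t: 12.33
eef_pos: [0.5294, 0.2052, 0.2089]
orientation: [[-0.233, 0.972, -0.003], [0.972, 0.233, -0.001], [0.0, -0.004, -1.0]]
contact_force: [1.2, -0.4, 0.8]
gripper_width: 0.528
gripper_force: 0.0
```

Call:
{"name": "step_arm", "arguments": {"motion": [{"x":0,"y":3,"z":3,"ax":0,"ay":0,"az":0,"jaw":1},{"x":0,"y":4,"z":0.5,"ax":0,"ay":0,"az":0,"jaw":1},{"x":0,"y":4,"z":0,"ax":0,"ay":0,"az":0,"jaw":1},{"x":0,"y":4,"z":0,"ax":0,"ay":0,"az":0,"jaw":1},{"x":0,"y":0,"z":0,"ax":0,"ay":0,"az":0,"jaw":1},{"x":0,"y":0,"z":0,"ax":0,"ay":0,"az":0,"jaw":1}]}}

```text
t: 12.83
eef_pos: [0.529, 0.3584, 0.244]
orientation: [[-0.238, 0.971, -0.001], [0.971, 0.238, 0.002], [0.002, -0.0, -1.0]]
contact_force: [-0.1, -0.7, 0.2]
gripper_width: 0.941
gripper_force: 0.0
```

Run:
```python
from h import *
np.set_printoptions(precision=4,suppress=True)
knob()
s=cams.capture('scene');t=cams.capture('top')
def crop(c,x,y,w=100): return cv2.resize(c['img'][y-w//2:y+w//2,x-w//2:x+w//2],(400,400),interpolation=2)
cv2.imwrite('pics/c7.png',np.hstack([crop(s,250,285),crop(t,215,215)]))
# white/cream logger top mask in top view
im=t['img'][165:265,165:265].astype(int); 
# dark screen
m=(im.max(2)<50).astype(np.uint8); n,l,st,ce=cv2.connectedComponentsWithStats(m); print([(ce[i]+165,st[i,4]) for i in range(1,n) if st[i,4]>20])
for i in range(1,n):
    if 100<st[i,4]<500:
        r=cv2.minAreaRect(np.argwhere(l==i)[:,::-1].astype(np.float32)); print(r); b=cv2.boxPoints(r)+165
        P=np.array([plane(t,u,v,.126) for u,v in b]); print(P,P.mean(0))
```

```text
[230.0172 304.9828] [226 301  10   9  58] p [0.53   0.2086 0.1075] rad 0.07309726230096605 th 0.8825365464232389
[(array([235.7033, 231.2079]), np.int32(428)), (array([219.8699, 212.6986]), np.int32(146))]
((68.25000762939453, 64.25), (31.81980323791504, 42.42640686035156), 45.0)
[[0.4995 0.1521 0.126 ]
 [0.5507 0.101  0.126 ]
 [0.5104 0.0627 0.126 ]
 [0.4599 0.114  0.126 ]] [0.5051 0.1075 0.126 ]
((55.0, 48.0), (10.0, 14.0), 90.0)
[[0.5428 0.1421 0.126 ]
 [0.5423 0.1182 0.126 ]
 [0.5248 0.1182 0.126 ]
 [0.5253 0.142  0.126 ]] [0.5338 0.1301 0.126 ]
```

View pics/c7.png

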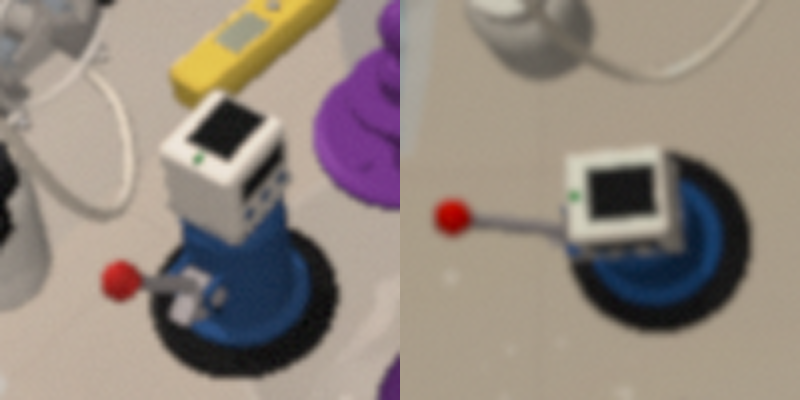

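The crop shows the lever up (knob at (120,280) left, (453,216) right), about 0.88 rad, with the head seated. Now I'll go over the logger.

Call:
{"name": "step_arm", "arguments": {"motion": [{"x":0,"y":-3.25,"z":0,"ax":0,"ay":0,"az":-2,"jaw":1},{"x":0.1,"y":-3.25,"z":0,"ax":0,"ay":0,"az":-2,"jaw":1},{"x":0.1,"y":-3.25,"z":0,"ax":0,"ay":0,"az":-2,"jaw":1},{"x":0.1,"y":-3.25,"z":0,"ax":0,"ay":0,"az":-2,"jaw":1},{"x":0.05,"y":-3.25,"z":0,"ax":0,"ay":0,"az":-2,"jaw":1},{"x":0,"y":-3.25,"z":0,"ax":0,"ay":0,"az":-2,"jaw":1},{"x":0,"y":-3.25,"z":0,"ax":0,"ay":0,"az":0,"jaw":1},{"x":0,"y":0,"z":0,"ax":0,"ay":0,"az":0,"jaw":1},{"x":0,"y":0,"z":0,"ax":0,"ay":0,"az":0,"jaw":1}]}}

```text
t: 13.73
eef_pos: [0.5346, 0.1234, 0.2438]
orientation: [[-0.019, 1.0, 0.001], [1.0, 0.019, -0.002], [-0.002, 0.001, -1.0]]
contact_force: [0.3, 0.8, -0.5]
gripper_width: 1.0
gripper_force: 0.0
```

Call:
{"name": "step_arm", "arguments": {"motion": [{"x":-0.15,"y":0.75,"z":-2.8,"ax":0,"ay":0,"az":0,"jaw":1},{"x":0,"y":0,"z":-4,"ax":0,"ay":0,"az":0,"jaw":1},{"x":0,"y":0,"z":-3,"ax":0,"ay":0,"az":0,"jaw":1},{"x":0,"y":0,"z":-2,"ax":0,"ay":0,"az":0,"jaw":1},{"x":0,"y":0,"z":-1,"ax":0,"ay":0,"az":0,"jaw":1},{"x":0,"y":0,"z":-1,"ax":0,"ay":0,"az":0,"jaw":0.8},{"x":0,"y":0,"z":0,"ax":0,"ay":0,"az":0,"jaw":0.7},{"x":0,"y":0,"z":0,"ax":0,"ay":0,"az":0,"jaw":0.6},{"x":0,"y":0,"z":0,"ax":0,"ay":0,"az":0,"jaw":0.52},{"x":0,"y":0,"z":0,"ax":0,"ay":0,"az":0,"jaw":0.48}]}}

```text
t: 14.57
eef_pos: [0.5335, 0.1355, 0.1067]
orientation: [[-0.026, 1.0, 0.002], [1.0, 0.026, 0.0], [0.0, 0.002, -1.0]]
contact_force: [-0.6, -0.2, -0.4]
gripper_width: 0.706
gripper_force: 0.0
```

Call:
{"name": "step_arm", "arguments": {"motion": [{"x":0,"y":0,"z":0,"ax":0,"ay":0,"az":0,"jaw":0.46},{"x":0,"y":0,"z":0,"ax":0,"ay":0,"az":0,"jaw":0.45},{"x":0,"y":0,"z":0,"ax":0,"ay":0,"az":0,"jaw":0.44},{"x":0,"y":0,"z":0,"ax":0,"ay":0,"az":0,"jaw":0.43},{"x":0,"y":0,"z":0,"ax":0,"ay":0,"az":0,"jaw":0.41},{"x":0,"y":0,"z":0,"ax":0,"ay":0,"az":0,"jaw":0.38},{"x":0,"y":0,"z":0,"ax":0,"ay":0,"az":0,"jaw":0.38}]}}

```text
t: 15.15
eef_pos: [0.5337, 0.1352, 0.106]
orientation: [[-0.025, 1.0, 0.002], [1.0, 0.025, 0.0], [0.0, 0.002, -1.0]]
contact_force: [4.7, -0.5, 4.5]
gripper_width: 0.458
gripper_force: 29.6
```

Call:
{"name": "step_arm", "arguments": {"motion": [{"x":0,"y":0,"z":0.5,"ax":0,"ay":0,"az":0,"jaw":0.38},{"x":0,"y":0,"z":0.8,"ax":0,"ay":0,"az":0,"jaw":0.38},{"x":0,"y":0,"z":1.2,"ax":0,"ay":0,"az":0,"jaw":0.38},{"x":0,"y":0,"z":1.5,"ax":0,"ay":0,"az":0,"jaw":0.38},{"x":0,"y":0,"z":0,"ax":0,"ay":0,"az":0,"jaw":0.38},{"x":0,"y":0,"z":0,"ax":0,"ay":0,"az":0,"jaw":0.38}]}}

```text
t: 15.65
eef_pos: [0.5318, 0.1352, 0.1446]
orientation: [[-0.026, 1.0, -0.001], [1.0, 0.026, -0.0], [-0.0, -0.001, -1.0]]
contact_force: [-0.8, -0.1, -5.2]
gripper_width: 0.459
gripper_force: 29.6
```

Call:
{"name": "step_arm", "arguments": {"motion": [{"x":0,"y":0,"z":1,"ax":0,"ay":0,"az":0,"jaw":0.38},{"x":0,"y":0,"z":2,"ax":0,"ay":0,"az":0,"jaw":0.38},{"x":0,"y":0,"z":2,"ax":0,"ay":0,"az":0,"jaw":0.38},{"x":0,"y":0,"z":2,"ax":0,"ay":0,"az":0,"jaw":0.38},{"x":0,"y":0,"z":2,"ax":0,"ay":0,"az":0,"jaw":0.38},{"x":0,"y":0,"z":2,"ax":0,"ay":0,"az":0,"jaw":0.38},{"x":0,"y":-1,"z":1,"ax":0,"ay":0,"az":0,"jaw":0.38},{"x":-0.1,"y":-1.5,"z":0,"ax":0,"ay":0,"az":0,"jaw":0.38},{"x":-0.1,"y":-2,"z":0,"ax":0,"ay":0,"az":0,"jaw":0.38},{"x":-0.1,"y":-2,"z":0,"ax":0,"ay":0,"az":0,"jaw":0.38}]}}

```text
t: 16.48
eef_pos: [0.5289, 0.0689, 0.2645]
orientation: [[-0.026, 1.0, -0.002], [1.0, 0.026, -0.0], [-0.0, -0.002, -1.0]]
contact_force: [1.3, -0.2, -5.2]
gripper_width: 0.465
gripper_force: 29.6
```

Call:
{"name": "step_arm", "arguments": {"motion": [{"x":-0.1,"y":-2.2,"z":0,"ax":0,"ay":0,"az":0,"jaw":0.38},{"x":-0.1,"y":-2.2,"z":0,"ax":0,"ay":0,"az":0,"jaw":0.38},{"x":-0.1,"y":-2.2,"z":0,"ax":0,"ay":0,"az":0,"jaw":0.38},{"x":-0.1,"y":-2.2,"z":0,"ax":0,"ay":0,"az":0,"jaw":0.38},{"x":-0.1,"y":-2.2,"z":0,"ax":0,"ay":0,"az":0,"jaw":0.38},{"x":-0.1,"y":-2.2,"z":0,"ax":0,"ay":0,"az":0,"jaw":0.38},{"x":-0.1,"y":-2.2,"z":0,"ax":0,"ay":0,"az":0,"jaw":0.38},{"x":-0.1,"y":-2.2,"z":0,"ax":0,"ay":0,"az":0,"jaw":0.38},{"x":-0.1,"y":-2.2,"z":0,"ax":0,"ay":0,"az":0,"jaw":0.38},{"x":-0.1,"y":-2.2,"z":0,"ax":0,"ay":0,"az":0,"jaw":0.38}]}}

```text
t: 17.32
eef_pos: [0.5184, -0.1515, 0.2642]
orientation: [[-0.025, 1.0, -0.002], [1.0, 0.025, 0.0], [0.001, -0.002, -1.0]]
contact_force: [0.1, 1.2, -5.2]
gripper_width: 0.463
gripper_force: 29.6
```

Call:
{"name": "step_arm", "arguments": {"motion": [{"x":-0.1,"y":-2.2,"z":0,"ax":0,"ay":0,"az":0,"jaw":0.38},{"x":-0.1,"y":-2,"z":0,"ax":0,"ay":0,"az":0,"jaw":0.38},{"x":0,"y":-1,"z":0,"ax":0,"ay":0,"az":0,"jaw":0.38},{"x":0,"y":-0.5,"z":0,"ax":0,"ay":0,"az":0,"jaw":0.38},{"x":0,"y":0,"z":0,"ax":0,"ay":0,"az":0,"jaw":0.38},{"x":0,"y":0,"z":0,"ax":0,"ay":0,"az":0,"jaw":0.38},{"x":0,"y":0,"z":0,"ax":0,"ay":0,"az":0,"jaw":0.38}]}}

```text
t: 17.9
eef_pos: [0.5179, -0.2051, 0.2653]
orientation: [[-0.028, 1.0, -0.0], [1.0, 0.028, 0.001], [0.001, -0.0, -1.0]]
contact_force: [-1.2, -0.1, -5.9]
gripper_width: 0.462
gripper_force: 29.6
```

Run:
```python
from h import *
np.set_printoptions(precision=4,suppress=True)
s=cams.capture('scene');t=cams.capture('top')
def crop(c,x,y,w=140): return cv2.resize(c['img'][y-w//2:y+w//2,x-w//2:x+w//2],(400,400),interpolation=2)
cv2.imwrite('pics/c8.png',np.hstack([crop(s,361,165),crop(t,410,230)]))
st=telemetry.state(); e=st['eef_pos'];print(st['t'],e,st['orientation'],st['contact_force'])
```

```text
18.0 [ 0.5179 -0.2055  0.2654] [[-0.0277  0.9996  0.0001]
 [ 0.9996  0.0277  0.0002]
 [ 0.0002  0.0001 -1.    ]] [ 0.2185 -0.147  -5.5801]
```

View pics/c8.png

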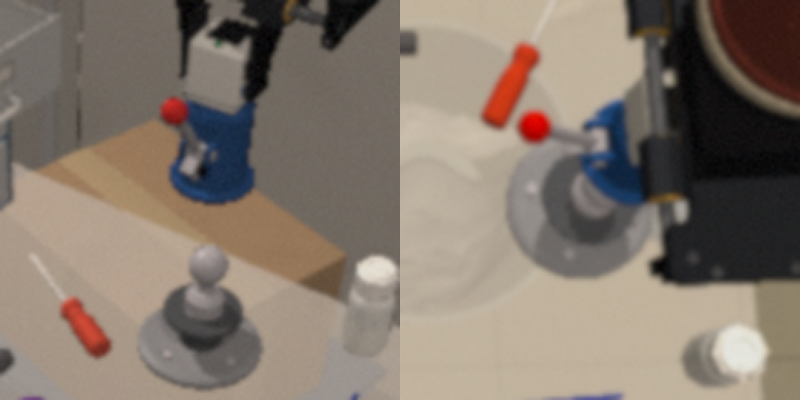

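Last picture: head upright in the jaws with the lever up (knob at (174,110)), and the steel ball at (208,265). Now a numeric side-by-side of the coupler ring and ball in the scene view.

```bash
cat >> h.py <<'E'
def axis():
    s=cams.capture('scene');im=s['img'].astype(int)
    b=(im[...,0]>im[...,2]+25)&(im[...,0]>im[...,1]+12)
    b[:100]=0; b[:, :330]=0; b[:, :]&=True; b[185:]=0; b[:,395:]=0
    n,l,st,ce=cv2.connectedComponentsWithStats(b.astype(np.uint8)); k=1+np.argmax(st[1:,4]); print('blue',st[k])
    v,u=np.nonzero(l==k)
    for r in range(v.max()-16,v.max()+1,2):
        w=u[v==r]; print(r,w.min(),w.max(),(w.min()+w.max())/2)
    return s,(l==k)
E
python3 - <<'E'
from h import *
np.set_printoptions(precision=4,suppress=True)
s,m=axis()
g=cv2.cvtColor(s['img'],6)
for r in range(178,200,2): print(r,g[r,350:380].tolist())
e=telemetry.state()['eef_pos']
for y in(-.207,-.2095,-.212): print(proj(s,(e[0],y,e[2]-.098)),proj(s,(e[0],y,e[2]-.092)))
print('ball',proj(s,(.5143,-.2099,.0858)))
E
```

```text
blue [351 130  29  36 611]
149 363 376 369.5
151 353 376 364.5
153 351 378 364.5
155 351 379 365.0
157 351 379 365.0
159 352 378 365.0
161 354 377 365.5
163 358 374 366.0
165 364 367 365.5
178 [169, 169, 169, 168, 166, 166, 162, 156, 150, 146, 143, 144, 142, 135, 133, 126, 125, 127, 125, 127, 126, 125, 127, 126, 126, 127, 126, 125, 126, 126]
180 [170, 169, 170, 168, 170, 169, 169, 169, 167, 164, 159, 151, 150, 149, 148, 148, 136, 130, 125, 125, 127, 124, 125, 125, 126, 126, 125, 125, 126, 126]
182 [166, 169, 168, 170, 169, 169, 169, 169, 161, 149, 159, 166, 167, 166, 163, 160, 150, 141, 137, 134, 131, 129, 125, 127, 127, 125, 126, 125, 126, 124]
184 [165, 164, 166, 168, 169, 169, 169, 165, 158, 161, 175, 181, 174, 164, 158, 153, 150, 142, 134, 133, 147, 148, 145, 140, 133, 129, 126, 126, 126, 126]
186 [164, 165, 165, 165, 164, 167, 162, 150, 146, 149, 152, 152, 151, 150, 150, 141, 137, 133, 125, 118, 125, 152, 166, 166, 163, 155, 147, 139, 133, 129]
188 [166, 166, 164, 166, 165, 165, 158, 138, 126, 130, 133, 134, 133, 132, 132, 130, 124, 122, 120, 115, 124, 153, 164, 168, 169, 167, 1
[... 219 characters left out ...]
132, 106, 96, 99, 98, 103, 103, 102, 102, 103, 124, 149, 164, 169, 168, 166, 169, 168, 167, 169, 166, 167]
194 [165, 164, 161, 156, 151, 145, 136, 129, 130, 128, 104, 87, 83, 85, 85, 92, 115, 136, 149, 163, 166, 169, 169, 168, 167, 168, 168, 168, 168, 167]
196 [153, 137, 112, 95, 87, 89, 121, 148, 157, 149, 126, 108, 103, 105, 102, 103, 112, 112, 106, 108, 118, 141, 156, 163, 169, 169, 168, 168, 167, 169]
198 [106, 85, 76, 76, 79, 100, 138, 153, 154, 158, 155, 151, 142, 128, 120, 119, 120, 119, 113, 96, 83, 81, 96, 127, 153, 166, 169, 169, 168, 169]
[365.7283 157.6481] [365.9893 155.2752]
[366.3293 157.0759] [366.5926 154.7041]
[366.9283 156.5056] [367.194  154.1348]
ball [364.4435 187.7897]
```

Run:
```python
from h import *
np.set_printoptions(precision=4,suppress=True)
s=cams.capture('scene');t=cams.capture('top')
b,r=tri(ray(s,363.6,187.6),ray(t,412.3,224.3));print('ball',b,r)
for z in(.084,.086,.088):
    P=plane(s,363.6,187.6,z); R=plane(s,365.0,156.7,.170); print(z,'ball',P,'ring',R,'head must move',P-R)
# ball in top: edges
tt=cams.capture('top')['img']
im=t['img'].astype(int); b=(im[...,0]>im[...,2]+25)&(im[...,0]>im[...,1]+12); b[:200]=0;b[280:]=0;b[:,:380]=0;b[:,500:]=0
v,u=np.nonzero(b);print(u.min(),u.max(),v.min(),v.max())
for rr in range(v.min(),v.max()+1,2):
    w=u[v==rr]
    if len(w): print(rr,w.min(),w.max())
```

```text
ball [ 0.5147 -0.2097  0.086 ] [np.float64(0.0014532634827219585), np.float64(0.0014532634827218046)]
0.084 ball [ 0.5172 -0.2114  0.084 ] ring [ 0.5192 -0.2057  0.17  ] head must move [-0.002  -0.0056 -0.086 ]
0.086 ball [ 0.5161 -0.2092  0.086 ] ring [ 0.5192 -0.2057  0.17  ] head must move [-0.0031 -0.0034 -0.084 ]
0.088 ball [ 0.515  -0.2069  0.088 ] ring [ 0.5192 -0.2057  0.17  ] head must move [-0.0042 -0.0012 -0.082 ]
404 490 200 234
200 409 418
202 406 418
204 406 418
206 414 418
208 414 419
210 415 419
212 414 419
214 404 419
216 404 419
218 404 421
220 405 424
222 407 424
224 408 424
226 410 490
228 413 490
230 416 490
232 484 489
234 486 489
```

Run:
```python
from h import *
np.set_printoptions(precision=4,suppress=True)
t=cams.capture('top')
im=t['img'].astype(int); b=(im[...,0]>im[...,2]+25)&(im[...,0]>im[...,1]+12)
p=np.array([(b_[0]-.5,r) for r in range(215,232) for b_ in [np.nonzero(b[r,390:440])[0]+390] if len(b_)])
from scipy.optimize import least_squares
q=least_squares(lambda c:np.hypot(p[:,0]-c[0],p[:,1]-c[1])-19.5,[424,212]);print(q.x,np.sqrt(q.fun@q.fun/len(p)))
R=plane(t,*q.x,.167); B=plane(t,412.3,224.3,.086); print(R,B,B-R)
g=cv2.cvtColor(t['img'],6)
for r in range(214,238,3): print(r,g[r,398:424].tolist())
```

```text
[422.4511 211.4168] 0.3042568643629296
[ 0.5205 -0.2094  0.167 ] [ 0.5133 -0.2102  0.086 ] [-0.0072 -0.0008 -0.081 ]
214 [109, 109, 108, 104, 98, 89, 84, 76, 71, 74, 79, 81, 79, 76, 72, 64, 54, 44, 39, 35, 34, 41, 63, 83, 92, 84]
217 [83, 84, 83, 82, 82, 75, 66, 58, 56, 62, 73, 81, 83, 81, 70, 54, 40, 34, 33, 34, 32, 33, 39, 51, 66, 65]
220 [83, 82, 85, 89, 98, 102, 96, 85, 72, 62, 56, 52, 48, 43, 37, 34, 34, 32, 33, 35, 33, 32, 34, 34, 32, 31]
223 [84, 88, 103, 124, 134, 125, 118, 114, 104, 84, 66, 57, 54, 52, 47, 43, 38, 33, 34, 34, 35, 33, 34, 34, 34, 33]
226 [84, 96, 118, 133, 134, 123, 110, 107, 112, 115, 107, 93, 78, 65, 58, 54, 53, 51, 47, 46, 44, 43, 41, 36, 37, 37]
229 [80, 84, 98, 115, 126, 128, 121, 111, 105, 105, 109, 114, 115, 111, 101, 87, 76, 70, 62, 56, 53, 52, 53, 53, 50, 53]
232 [72, 69, 74, 86, 102, 112, 118, 118, 117, 113, 110, 107, 107, 108, 105, 101, 97, 92, 86, 80, 74, 72, 72, 74, 77, 85]
235 [80, 71, 65, 66, 69, 75, 82, 91, 96, 100, 105, 104, 96, 87, 80, 71, 70, 76, 81, 83, 84, 83, 85, 93, 110, 123]
```

Call:
{"name": "step_arm", "arguments": {"motion": [{"x":-0.4,"y":-0.15,"z":-1,"ax":0,"ay":0,"az":0,"jaw":0.38},{"x":0,"y":0,"z":-1.5,"ax":0,"ay":0,"az":0,"jaw":0.38},{"x":0,"y":0,"z":-1.5,"ax":0,"ay":0,"az":0,"jaw":0.38},{"x":0,"y":0,"z":-1,"ax":0,"ay":0,"az":0,"jaw":0.38},{"x":0,"y":0,"z":-0.5,"ax":0,"ay":0,"az":0,"jaw":0.38},{"x":0,"y":0,"z":0,"ax":0,"ay":0,"az":0,"jaw":0.38},{"x":0,"y":0,"z":0,"ax":0,"ay":0,"az":0,"jaw":0.38}]}}

```text
t: 18.83
eef_pos: [0.5137, -0.2084, 0.2105]
orientation: [[-0.026, 1.0, 0.0], [1.0, 0.026, 0.0], [0.0, 0.0, -1.0]]
contact_force: [0.6, 0.2, -5.8]
gripper_width: 0.463
gripper_force: 29.6
```

Run:
```python
from h import *
np.set_printoptions(precision=4,suppress=True)
s=cams.capture('scene');im=s['img'].astype(int)
b=(im[...,0]>im[...,2]+25)&(im[...,0]>im[...,1]+12)
for r in range(160,194): 
    w=np.nonzero(b[r,335:395])[0]+335
    if len(w): print(r,w.min(),w.max(),(w.min()+w.max())/2,len(w))
st=telemetry.state();e=st['eef_pos'];print(e,st['contact_force'])
for z in(.084,.086,.088):
    P=plane(s,363.6,187.6,z);P[2]=e[2]-.095;print(P,proj(s,P))
```

```text
160 358 377 367.5 20
161 358 377 367.5 20
162 358 377 367.5 20
163 359 377 368.0 19
164 360 377 368.5 18
165 361 376 368.5 16
166 363 376 369.5 14
167 364 376 370.0 13
168 364 376 370.0 13
169 364 376 370.0 13
170 363 376 369.5 12
171 354 375 364.5 12
172 353 375 364.0 12
173 353 376 364.5 14
174 352 377 364.5 18
175 352 377 364.5 18
176 352 378 365.0 18
177 352 378 365.0 19
178 352 378 365.0 20
179 352 378 365.0 24
180 353 378 365.5 26
181 354 377 365.5 24
182 355 377 366.0 23
183 356 375 365.5 20
184 358 374 366.0 17
185 359 371 365.0 13
186 362 369 365.5 8
[ 0.514  -0.2084  0.2109] [-0.2447 -0.3299 -5.4241]
[ 0.5172 -0.2114  0.1159] [364.8768 176.242 ]
[ 0.5161 -0.2092  0.1159] [364.7989 176.9344]
[ 0.515  -0.2069  0.1159] [364.7208 177.6293]
```

Call:
{"name": "step_arm", "arguments": {"motion": [{"x":0,"y":0,"z":-0.4,"ax":0,"ay":0,"az":0,"jaw":0.38},{"x":0,"y":0,"z":-0.4,"ax":0,"ay":0,"az":0,"jaw":0.38},{"x":0,"y":0,"z":-0.3,"ax":0,"ay":0,"az":0,"jaw":0.38},{"x":0,"y":0,"z":-0.3,"ax":0,"ay":0,"az":0,"jaw":0.38},{"x":0,"y":0,"z":-0.2,"ax":0,"ay":0,"az":0,"jaw":0.38},{"x":0,"y":0,"z":-0.2,"ax":0,"ay":0,"az":0,"jaw":0.38}]}}

```text
t: 19.38
eef_pos: [0.5136, -0.2083, 0.192]
orientation: [[-0.026, 1.0, -0.0], [1.0, 0.026, 0.0], [0.0, -0.0, -1.0]]
contact_force: [-0.3, -0.2, -5.2]
gripper_width: 0.461
gripper_force: 29.6
```

Call:
{"name": "step_arm", "arguments": {"motion": [{"x":0,"y":0,"z":-0.2,"ax":0,"ay":0,"az":0,"jaw":0.38},{"x":0,"y":0,"z":-0.2,"ax":0,"ay":0,"az":0,"jaw":0.38},{"x":0,"y":0,"z":-0.2,"ax":0,"ay":0,"az":0,"jaw":0.38},{"x":0,"y":0,"z":-0.2,"ax":0,"ay":0,"az":0,"jaw":0.38}]}}

```text
t: 19.72
eef_pos: [0.5137, -0.2083, 0.1841]
orientation: [[-0.026, 1.0, 0.0], [1.0, 0.026, -0.0], [-0.0, 0.0, -1.0]]
contact_force: [0.5, 0.8, -5.4]
gripper_width: 0.462
gripper_force: 29.6
```

Call:
{"name": "step_arm", "arguments": {"motion": [{"x":0,"y":0,"z":-0.2,"ax":0,"ay":0,"az":0,"jaw":0.38},{"x":0,"y":0,"z":-0.2,"ax":0,"ay":0,"az":0,"jaw":0.38},{"x":0,"y":0,"z":-0.2,"ax":0,"ay":0,"az":0,"jaw":0.38}]}}

```text
t: 19.97
eef_pos: [0.5137, -0.2083, 0.1781]
orientation: [[-0.026, 1.0, -0.0], [1.0, 0.026, 0.0], [0.0, -0.0, -1.0]]
contact_force: [-0.3, 0.3, -5.4]
gripper_width: 0.463
gripper_force: 29.6
```

Call:
{"name": "step_arm", "arguments": {"motion": [{"x":0,"y":0,"z":-0.3,"ax":0,"ay":0,"az":0,"jaw":0.38},{"x":0,"y":0,"z":-0.3,"ax":0,"ay":0,"az":0,"jaw":0.38},{"x":0,"y":0,"z":-0.3,"ax":0,"ay":0,"az":0,"jaw":0.38},{"x":0,"y":0,"z":-0.2,"ax":0,"ay":0,"az":0,"jaw":0.38},{"x":0,"y":0,"z":-0.2,"ax":0,"ay":0,"az":0,"jaw":0.38}]}}

```text
t: 20.38
eef_pos: [0.5136, -0.2083, 0.165]
orientation: [[-0.026, 1.0, -0.0], [1.0, 0.026, 0.0], [0.0, -0.0, -1.0]]
contact_force: [0.5, 0.3, -5.7]
gripper_width: 0.46
gripper_force: 29.6
```

Call:
{"name": "step_arm", "arguments": {"motion": [{"x":0,"y":0,"z":-0.2,"ax":0,"ay":0,"az":0,"jaw":0.38},{"x":0,"y":0,"z":-0.2,"ax":0,"ay":0,"az":0,"jaw":0.38},{"x":0,"y":0,"z":-0.2,"ax":0,"ay":0,"az":0,"jaw":0.38},{"x":0,"y":0,"z":-0.1,"ax":0,"ay":0,"az":0,"jaw":0.38}]}}

```text
t: 20.72
eef_pos: [0.5136, -0.2083, 0.158]
orientation: [[-0.026, 1.0, -0.0], [1.0, 0.026, 0.0], [0.0, -0.0, -1.0]]
contact_force: [0.3, 0.8, -5.5]
gripper_width: 0.461
gripper_force: 29.6
```

Still free, so I'll continue at 1 mm per row (12 mm/s) and watch the force.

Call:
{"name": "step_arm", "arguments": {"motion": [{"x":0,"y":0,"z":-0.1,"ax":0,"ay":0,"az":0,"jaw":0.38},{"x":0,"y":0,"z":-0.1,"ax":0,"ay":0,"az":0,"jaw":0.38},{"x":0,"y":0,"z":-0.1,"ax":0,"ay":0,"az":0,"jaw":0.38},{"x":0,"y":0,"z":-0.1,"ax":0,"ay":0,"az":0,"jaw":0.38},{"x":0,"y":0,"z":-0.1,"ax":0,"ay":0,"az":0,"jaw":0.38},{"x":0,"y":0,"z":-0.1,"ax":0,"ay":0,"az":0,"jaw":0.38}]}}

```text
t: 21.22
eef_pos: [0.5137, -0.2083, 0.1522]
orientation: [[-0.026, 1.0, 0.0], [1.0, 0.026, -0.0], [-0.0, 0.0, -1.0]]
contact_force: [0.0, 0.2, -5.7]
gripper_width: 0.459
gripper_force: 29.6
```

Call:
{"name": "step_arm", "arguments": {"motion": [{"x":0,"y":0,"z":-0.1,"ax":0,"ay":0,"az":0,"jaw":0.38},{"x":0,"y":0,"z":-0.1,"ax":0,"ay":0,"az":0,"jaw":0.38},{"x":0,"y":0,"z":-0.1,"ax":0,"ay":0,"az":0,"jaw":0.38}]}}

```text
t: 21.47
eef_pos: [0.5142, -0.2084, 0.1498]
orientation: [[-0.026, 1.0, 0.001], [1.0, 0.026, -0.0], [-0.0, 0.001, -1.0]]
contact_force: [1.5, 0.2, 1.3]
gripper_width: 0.462
gripper_force: 29.7
```

Call:
{"name": "step_arm", "arguments": {"motion": [{"x":0,"y":0,"z":-0.1,"ax":0,"ay":0,"az":0,"jaw":0.38},{"x":0,"y":0,"z":-0.1,"ax":0,"ay":0,"az":0,"jaw":0.38}]}}

```text
t: 21.63
eef_pos: [0.5143, -0.2086, 0.1481]
orientation: [[-0.026, 1.0, 0.001], [1.0, 0.026, -0.001], [-0.001, 0.001, -1.0]]
contact_force: [-0.3, -2.3, 2.2]
gripper_width: 0.459
gripper_force: 29.7
```

The catch was met at about TCP 0.150, so home should be near 0.139.

Call:
{"name": "step_arm", "arguments": {"motion": [{"x":0,"y":0,"z":-0.1,"ax":0,"ay":0,"az":0,"jaw":0.38},{"x":0,"y":0,"z":-0.1,"ax":0,"ay":0,"az":0,"jaw":0.38},{"x":0,"y":0,"z":-0.1,"ax":0,"ay":0,"az":0,"jaw":0.38},{"x":0,"y":0,"z":-0.1,"ax":0,"ay":0,"az":0,"jaw":0.38},{"x":0,"y":0,"z":-0.1,"ax":0,"ay":0,"az":0,"jaw":0.38}]}}

```text
t: 22.05
eef_pos: [0.5138, -0.2086, 0.1423]
orientation: [[-0.025, 1.0, 0.0], [1.0, 0.025, -0.0], [-0.0, 0.0, -1.0]]
contact_force: [0.7, -0.8, -3.6]
gripper_width: 0.459
gripper_force: 29.6
```

Call:
{"name": "step_arm", "arguments": {"motion": [{"x":0,"y":0,"z":-0.1,"ax":0,"ay":0,"az":0,"jaw":0.38},{"x":0,"y":0,"z":-0.1,"ax":0,"ay":0,"az":0,"jaw":0.38}]}}

```text
t: 22.22
eef_pos: [0.5141, -0.2085, 0.1406]
orientation: [[-0.026, 1.0, 0.001], [1.0, 0.026, -0.0], [-0.0, 0.001, -1.0]]
contact_force: [2.1, -2.5, 7.4]
gripper_width: 0.462
gripper_force: 29.9
```

Call:
{"name": "step_arm", "arguments": {"motion": [{"x":0,"y":0,"z":-0.1,"ax":0,"ay":0,"az":0,"jaw":0.38}]}}

```text
t: 22.3
eef_pos: [0.5145, -0.2086, 0.1403]
orientation: [[-0.026, 1.0, 0.002], [1.0, 0.026, -0.001], [-0.001, 0.002, -1.0]]
contact_force: [0.0, -1.1, 12.8]
gripper_width: 0.46
gripper_force: 30.0
```

Call:
{"name": "step_arm", "arguments": {"motion": [{"x":0,"y":0,"z":-0.08,"ax":0,"ay":0,"az":0,"jaw":0.38},{"x":0,"y":0,"z":0,"ax":0,"ay":0,"az":0,"jaw":0.38},{"x":0,"y":0,"z":0,"ax":0,"ay":0,"az":0,"jaw":0.38},{"x":0,"y":0,"z":0,"ax":0,"ay":0,"az":0,"jaw":0.38}]}}

```text
t: 22.63
eef_pos: [0.5147, -0.2089, 0.1402]
orientation: [[-0.026, 1.0, 0.002], [1.0, 0.026, -0.002], [-0.002, 0.002, -1.0]]
contact_force: [-0.6, -1.6, 10.1]
gripper_width: 0.457
gripper_force: 30.2
```

Foot is home: z holds at 0.140 with about 15 N pushing. Now I'll release gently and rise.

Call:
{"name": "step_arm", "arguments": {"motion": [{"x":0,"y":0,"z":0.05,"ax":0,"ay":0,"az":0,"jaw":0.44},{"x":0,"y":0,"z":0,"ax":0,"ay":0,"az":0,"jaw":0.46},{"x":0,"y":0,"z":0,"ax":0,"ay":0,"az":0,"jaw":0.48},{"x":0,"y":0,"z":0,"ax":0,"ay":0,"az":0,"jaw":0.52},{"x":0,"y":0,"z":0,"ax":0,"ay":0,"az":0,"jaw":0.6},{"x":0,"y":0,"z":0,"ax":0,"ay":0,"az":0,"jaw":0.7},{"x":0,"y":0,"z":0,"ax":0,"ay":0,"az":0,"jaw":0.8},{"x":0,"y":0,"z":0,"ax":0,"ay":0,"az":0,"jaw":0.8}]}}

```text
t: 23.3
eef_pos: [0.5134, -0.2081, 0.1387]
orientation: [[-0.026, 1.0, -0.001], [1.0, 0.026, 0.0], [0.0, -0.001, -1.0]]
contact_force: [-0.3, 0.6, -0.1]
gripper_width: 0.732
gripper_force: 0.0
```

Call:
{"name": "step_arm", "arguments": {"motion": [{"x":0,"y":0,"z":1,"ax":0,"ay":0,"az":0,"jaw":0.8},{"x":0,"y":0,"z":3,"ax":0,"ay":0,"az":0,"jaw":0.8},{"x":0,"y":0,"z":4,"ax":0,"ay":0,"az":0,"jaw":0.8},{"x":0,"y":0,"z":4,"ax":0,"ay":0,"az":0,"jaw":0.5},{"x":0,"y":3.5,"z":0,"ax":0,"ay":0,"az":0,"jaw":0.2},{"x":0,"y":3.5,"z":0,"ax":0,"ay":0,"az":0,"jaw":0},{"x":0,"y":3.5,"z":0,"ax":0,"ay":0,"az":0,"jaw":0},{"x":0,"y":3.5,"z":0,"ax":0,"ay":0,"az":0,"jaw":0},{"x":0,"y":3.5,"z":0,"ax":0,"ay":0,"az":0,"jaw":0},{"x":0,"y":3.5,"z":0,"ax":0,"ay":0,"az":0,"jaw":0}]}}

```text
t: 24.13
eef_pos: [0.5133, 0.0034, 0.26]
orientation: [[-0.026, 1.0, 0.001], [1.0, 0.026, -0.0], [-0.0, 0.001, -1.0]]
contact_force: [0.8, -0.5, 0.2]
gripper_width: 0.354
gripper_force: 0.0
```

Run:
```python
from h import *
np.set_printoptions(precision=4,suppress=True)
st=telemetry.state();print(st['eef_pos'],st['gripper_width'])
C=[]
for n,x,y in(('scene',346,155),('top',385,222)):
    c=cams.capture(n);im=c['img'].astype(int); m=(im[...,2]>100)&(im[...,1]<60)&(im[...,0]<70)
    k,l,s,ce=cv2.connectedComponentsWithStats(m.astype(np.uint8))
    print(n,[(ce[i],s[i]) for i in range(1,k) if s[i,4]>20 and np.hypot(*(ce[i]-(x,y)))<60])
    b=(im[...,0]>im[...,2]+25)&(im[...,0]>im[...,1]+12)
    k,l,s,ce=cv2.connectedComponentsWithStats(b.astype(np.uint8)); print('blue',[(ce[i],s[i]) for i in range(1,k) if s[i,4]>60 and np.hypot(*(ce[i]-(x,y)))<60])
print(proj(cams.capture('scene'),(.5146,-.2089,.0452)))
```

```text
[0.5133 0.0034 0.26  ] 0.35374124517202676
scene [(array([349.8974, 186.2051]), array([347, 183,   7,   7,  39], dtype=int32))]
blue [(array([363.968, 196.386]), array([349, 179,  26,  32, 500], dtype=int32))]
top [(array([378.0124, 190.677 ]), array([370, 177,  17,  27, 161], dtype=int32)), (array([376.54, 221.36]), array([373, 218,   8,   8,  50], dtype=int32))]
blue [(array([405.0619, 232.461 ]), array([392, 213,  32,  32, 436], dtype=int32))]
[362.5404 201.7109]
```

Run:
```python
from h import *
s=cams.capture('scene');t=cams.capture('top');p,r=tri(ray(s,349.9,186.2),ray(t,376.5,221.4));print(p,r)
print(np.arcsin((p[2]-.0852)/.07),p[1]+.2089-.031)
```

```text
[ 0.5107235  -0.13645964  0.14072582] [np.float64(0.0004714309242455279), np.float64(0.00047143092424553596)]
0.9160886849481675 0.04144035540833085
```

Lever is at about 0.92 rad, with the foot home. I'll press the knob down from above with closed fingers, following its arc.

Call:
{"name": "step_arm", "arguments": {"motion": [{"x":-0.1,"y":-3.4,"z":0,"ax":0,"ay":0,"az":0,"jaw":0},{"x":-0.1,"y":-3.4,"z":0,"ax":0,"ay":0,"az":0,"jaw":0},{"x":-0.1,"y":-3.4,"z":0,"ax":0,"ay":0,"az":0,"jaw":0},{"x":0,"y":-3.4,"z":0,"ax":0,"ay":0,"az":0,"jaw":0},{"x":0,"y":0,"z":-4,"ax":0,"ay":0,"az":0,"jaw":0},{"x":0,"y":0,"z":-3,"ax":0,"ay":0,"az":0,"jaw":0},{"x":0,"y":0,"z":-1,"ax":0,"ay":0,"az":0,"jaw":0},{"x":0,"y":0,"z":0,"ax":0,"ay":0,"az":0,"jaw":0}]}}

```text
t: 25.05
eef_pos: [0.5088, -0.1352, 0.1767]
orientation: [[-0.024, 1.0, -0.005], [1.0, 0.024, 0.001], [0.002, -0.005, -1.0]]
contact_force: [-0.0, 0.1, 0.3]
gripper_width: 0.003
gripper_force: 0.0
```

Call:
{"name": "step_arm", "arguments": {"motion": [{"x":0,"y":0,"z":-0.7,"ax":0,"ay":0,"az":0,"jaw":0},{"x":0,"y":0,"z":-0.4,"ax":0,"ay":0,"az":0,"jaw":0},{"x":0,"y":0.3,"z":-0.5,"ax":0,"ay":0,"az":0,"jaw":0},{"x":0,"y":0.5,"z":-0.5,"ax":0,"ay":0,"az":0,"jaw":0},{"x":0,"y":0.4,"z":-0.55,"ax":0,"ay":0,"az":0,"jaw":0},{"x":0,"y":0.4,"z":-0.6,"ax":0,"ay":0,"az":0,"jaw":0}]}}

```text
t: 25.55
eef_pos: [0.5116, -0.1175, 0.1473]
orientation: [[-0.027, 1.0, 0.002], [1.0, 0.027, -0.0], [-0.0, 0.002, -1.0]]
contact_force: [0.9, 1.1, 2.5]
gripper_width: 0.007
gripper_force: 0.9
```

Call:
{"name": "step_arm", "arguments": {"motion": [{"x":0,"y":0.3,"z":-0.6,"ax":0,"ay":0,"az":0,"jaw":0},{"x":0,"y":0.3,"z":-0.65,"ax":0,"ay":0,"az":0,"jaw":0},{"x":0,"y":0.2,"z":-0.65,"ax":0,"ay":0,"az":0,"jaw":0},{"x":0,"y":0.1,"z":-0.6,"ax":0,"ay":0,"az":0,"jaw":0}]}}

```text
t: 25.88
eef_pos: [0.5105, -0.1092, 0.1207]
orientation: [[-0.026, 1.0, -0.0], [1.0, 0.026, -0.0], [-0.0, -0.0, -1.0]]
contact_force: [0.1, 0.8, 1.0]
gripper_width: 0.005
gripper_force: 0.4
```

Contact is good. Down the rest in small steps until the force rises.

Call:
{"name": "step_arm", "arguments": {"motion": [{"x":0,"y":0,"z":-0.4,"ax":0,"ay":0,"az":0,"jaw":0},{"x":0,"y":0,"z":-0.3,"ax":0,"ay":0,"az":0,"jaw":0},{"x":0,"y":0,"z":-0.2,"ax":0,"ay":0,"az":0,"jaw":0}]}}

```text
t: 26.13
eef_pos: [0.5104, -0.1096, 0.112]
orientation: [[-0.025, 1.0, -0.001], [1.0, 0.025, 0.0], [0.0, -0.001, -1.0]]
contact_force: [-0.2, 0.8, 2.0]
gripper_width: 0.004
gripper_force: 1.0
```

Call:
{"name": "step_arm", "arguments": {"motion": [{"x":0,"y":0,"z":-0.1,"ax":0,"ay":0,"az":0,"jaw":0},{"x":0,"y":0,"z":-0.1,"ax":0,"ay":0,"az":0,"jaw":0}]}}

```text
t: 26.3
eef_pos: [0.5108, -0.1094, 0.1109]
orientation: [[-0.026, 1.0, 0.0], [1.0, 0.026, -0.0], [-0.0, 0.0, -1.0]]
contact_force: [-2.8, 1.9, 8.8]
gripper_width: 0.008
gripper_force: 4.3
```

The stop is at 0.111, as predicted for 0 rad. One more millimetre, hold, then withdraw and check.

Call:
{"name": "step_arm", "arguments": {"motion": [{"x":0,"y":0,"z":-0.1,"ax":0,"ay":0,"az":0,"jaw":0},{"x":0,"y":0,"z":0,"ax":0,"ay":0,"az":0,"jaw":0},{"x":0,"y":0,"z":0,"ax":0,"ay":0,"az":0,"jaw":0}]}}

```text
t: 26.55
eef_pos: [0.5112, -0.109, 0.11]
orientation: [[-0.026, 1.0, 0.001], [1.0, 0.026, 0.0], [0.0, 0.001, -1.0]]
contact_force: [-0.8, 2.2, 3.6]
gripper_width: 0.01
gripper_force: 1.8
```

Call:
{"name": "step_arm", "arguments": {"motion": [{"x":0,"y":0,"z":0.5,"ax":0,"ay":0,"az":0,"jaw":0},{"x":0,"y":0,"z":1,"ax":0,"ay":0,"az":0,"jaw":0},{"x":0,"y":0,"z":3,"ax":0,"ay":0,"az":0,"jaw":0},{"x":0,"y":0,"z":4,"ax":0,"ay":0,"az":0,"jaw":0},{"x":0,"y":0,"z":4,"ax":0,"ay":0,"az":0,"jaw":0},{"x":0,"y":3.5,"z":2,"ax":0,"ay":0,"az":0,"jaw":0},{"x":0,"y":3.5,"z":0,"ax":0,"ay":0,"az":0,"jaw":0},{"x":0,"y":3.5,"z":0,"ax":0,"ay":0,"az":0,"jaw":0},{"x":0,"y":3.5,"z":0,"ax":0,"ay":0,"az":0,"jaw":0},{"x":0,"y":0,"z":0,"ax":0,"ay":0,"az":0,"jaw":0}]}}

```text
t: 27.38
eef_pos: [0.5101, 0.0382, 0.256]
orientation: [[-0.034, 0.999, 0.002], [0.999, 0.034, 0.002], [0.002, 0.002, -1.0]]
contact_force: [-0.5, 1.5, 0.4]
gripper_width: 0.002
gripper_force: 0.0
```

Run:
```python
from h import *
np.set_printoptions(precision=4,suppress=True)
R=[]
for n in('scene','top'):
    c=cams.capture(n);im=c['img'].astype(int); m=(im[...,2]>100)&(im[...,1]<60)&(im[...,0]<70)
    g=proj(c,(.510,-.109,.088)); k,l,s,ce=cv2.connectedComponentsWithStats(m.astype(np.uint8))
    i=min((i for i in range(1,k) if s[i,4]>20),key=lambda i:np.hypot(*(ce[i]-g))); print(n,g,ce[i],s[i,4]); R.append(ray(c,*ce[i]))
p,r=tri(*R);print(p,r,np.arcsin((p[2]-.0852)/.07)); print(telemetry.state()['eef_pos'])
```

```text
scene [341.8722 212.8219] [340.7941 213.9118] 34
top [356.927  227.2037] [356.7714 227.4286] 35
[ 0.5111 -0.1088  0.0842] [np.float64(0.0009831268603892455), np.float64(0.0009831268603891267)] -0.014461858816009133
[0.5105 0.0318 0.2553]
```

The knob is at z≈0.084, which fits level. I'll press once more to confirm a firm stop.

Call:
{"name": "step_arm", "arguments": {"motion": [{"x":0,"y":-3.5,"z":0,"ax":0,"ay":0,"az":0,"jaw":0},{"x":0,"y":-3.5,"z":0,"ax":0,"ay":0,"az":0,"jaw":0},{"x":0,"y":-3.5,"z":0,"ax":0,"ay":0,"az":0,"jaw":0},{"x":0,"y":-3.5,"z":-2,"ax":0,"ay":0,"az":0,"jaw":0},{"x":0,"y":0,"z":-4,"ax":0,"ay":0,"az":0,"jaw":0},{"x":0,"y":0,"z":-4,"ax":0,"ay":0,"az":0,"jaw":0},{"x":0,"y":0,"z":-2.5,"ax":0,"ay":0,"az":0,"jaw":0},{"x":0,"y":0,"z":-1,"ax":0,"ay":0,"az":0,"jaw":0},{"x":0,"y":0,"z":0,"ax":0,"ay":0,"az":0,"jaw":0}]}}

```text
t: 28.23
eef_pos: [0.5089, -0.1105, 0.1176]
orientation: [[-0.024, 1.0, -0.004], [1.0, 0.024, 0.001], [0.001, -0.004, -1.0]]
contact_force: [-1.0, -0.5, 1.3]
gripper_width: 0.002
gripper_force: 0.0
```

Call:
{"name": "step_arm", "arguments": {"motion": [{"x":0,"y":0,"z":-0.3,"ax":0,"ay":0,"az":0,"jaw":0},{"x":0,"y":0,"z":-0.2,"ax":0,"ay":0,"az":0,"jaw":0},{"x":0,"y":0,"z":0,"ax":0,"ay":0,"az":0,"jaw":0}]}}

```text
t: 28.48
eef_pos: [0.5116, -0.1097, 0.1159]
orientation: [[-0.025, 1.0, 0.002], [1.0, 0.025, -0.001], [-0.001, 0.002, -1.0]]
contact_force: [-0.2, 0.1, 0.4]
gripper_width: 0.004
gripper_force: 0.0
```

Call:
{"name": "step_arm", "arguments": {"motion": [{"x":0,"y":0,"z":-0.3,"ax":0,"ay":0,"az":0,"jaw":0},{"x":0,"y":0,"z":-0.2,"ax":0,"ay":0,"az":0,"jaw":0},{"x":0,"y":0,"z":-0.1,"ax":0,"ay":0,"az":0,"jaw":0},{"x":0,"y":0,"z":0,"ax":0,"ay":0,"az":0,"jaw":0}]}}

```text
t: 28.82
eef_pos: [0.5115, -0.1092, 0.1094]
orientation: [[-0.026, 1.0, 0.002], [1.0, 0.026, -0.0], [-0.0, 0.002, -1.0]]
contact_force: [-0.5, 0.9, 5.1]
gripper_width: 0.004
gripper_force: 3.0
```

Call:
{"name": "step_arm", "arguments": {"motion": [{"x":0,"y":0,"z":-0.1,"ax":0,"ay":0,"az":0,"jaw":0},{"x":0,"y":0,"z":-0.1,"ax":0,"ay":0,"az":0,"jaw":0},{"x":0,"y":0,"z":0,"ax":0,"ay":0,"az":0,"jaw":0}]}}

```text
t: 29.07
eef_pos: [0.5116, -0.1082, 0.1074]
orientation: [[-0.027, 1.0, 0.002], [1.0, 0.027, 0.001], [0.001, 0.002, -1.0]]
contact_force: [-0.0, 2.9, 4.3]
gripper_width: 0.005
gripper_force: 2.0
```

```bash
cat > k.py <<'E'
from h import *
np.set_printoptions(precision=4,suppress=True)
for n in('scene','top'):
    c=cams.capture(n);im=c['img'].astype(int); m=(im[...,2]>100)&(im[...,1]<60)&(im[...,0]<70)
    g=proj(c,(.510,-.109,.088)); k,l,s,ce=cv2.connectedComponentsWithStats(m.astype(np.uint8))
    print(n,[(ce[i],s[i]) for i in range(1,k) if s[i,4]>8 and np.hypot(*(ce[i]-g))<15])
    b=(im[...,0]>im[...,2]+25)&(im[...,0]>im[...,1]+12); g=proj(c,(.514,-.209,.06))
    k,l,s,ce=cv2.connectedComponentsWithStats(b.astype(np.uint8)); print('blue',[(ce[i],s[i]) for i in range(1,k) if s[i,4]>60 and np.hypot(*(ce[i]-g))<30])
E
python3 k.py
```

```text
scene [(array([340.1429, 216.3333]), array([337, 214,   7,   5,  21], dtype=int32))]
blue [(array([361.0083, 206.3058]), array([352, 202,  18,   9, 121], dtype=int32))]
top []
blue []
```

Call:
{"name": "step_arm", "arguments": {"motion": [{"x":0,"y":-0.1,"z":-0.1,"ax":0,"ay":0,"az":0,"jaw":0},{"x":0,"y":0,"z":-0.1,"ax":0,"ay":0,"az":0,"jaw":0},{"x":0,"y":0,"z":0,"ax":0,"ay":0,"az":0,"jaw":0}]}}

```text
t: 29.42
eef_pos: [0.5114, -0.1092, 0.1051]
orientation: [[-0.027, 1.0, 0.001], [1.0, 0.027, 0.001], [0.001, 0.001, -1.0]]
contact_force: [-0.8, 3.8, 5.9]
gripper_width: 0.003
gripper_force: 3.2
```

```bash
python3 k.py
```

```text
scene [(array([339.7826, 217.0435]), array([337, 215,   7,   5,  23], dtype=int32))]
blue [(array([361.   , 206.531]), array([352, 203,  18,   8, 113], dtype=int32))]
top []
blue []
```

Call:
{"name": "step_arm", "arguments": {"motion": [{"x":0,"y":0,"z":0.5,"ax":0,"ay":0,"az":0,"jaw":0},{"x":0,"y":0,"z":1,"ax":0,"ay":0,"az":0,"jaw":0},{"x":0,"y":0,"z":3,"ax":0,"ay":0,"az":0,"jaw":0},{"x":0,"y":0,"z":4,"ax":0,"ay":0,"az":0,"jaw":0},{"x":0,"y":0,"z":4,"ax":0,"ay":0,"az":0,"jaw":0},{"x":0,"y":3.5,"z":2,"ax":0,"ay":0,"az":0,"jaw":0},{"x":0,"y":3.5,"z":0,"ax":0,"ay":0,"az":0,"jaw":0},{"x":0,"y":3.5,"z":0,"ax":0,"ay":0,"az":0,"jaw":0},{"x":0,"y":3.5,"z":0,"ax":0,"ay":0,"az":0,"jaw":0},{"x":0,"y":0,"z":0,"ax":0,"ay":0,"az":0,"jaw":0}]}}

```text
t: 30.35
eef_pos: [0.5101, 0.0371, 0.2509]
orientation: [[-0.034, 0.999, 0.001], [0.999, 0.034, 0.002], [0.002, 0.002, -1.0]]
contact_force: [0.1, 0.4, -0.3]
gripper_width: 0.003
gripper_force: 0.0
```

```bash
python3 k.py
cat > up.py <<'E'
from h import *
np.set_printoptions(precision=4,suppress=True)
# screen (dark) on logger top -> position; expected at z .160
F=[]
for n in('scene','top'):
    c=cams.capture(n);g=proj(c,(.5145,-.209,.160));x,y=g.astype(int);w=14
    a=c['img'][y-w:y+w,x-w:x+w].max(2);k,l,s,ce=cv2.connectedComponentsWithStats((a<60).astype(np.uint8))
    i=min((i for i in range(1,k) if s[i,4]>25),key=lambda i:np.hypot(*(ce[i]-w))); q=ce[i]+(x-w,y-w);print(n,'exp',g,'screen',q,s[i]);F.append(ray(c,*q))
    im=c['img'].astype(int);b=(im[...,0]>im[...,2]+25)&(im[...,0]>im[...,1]+12);g2=proj(c,(.5145,-.209,.045)).astype(int)
    for r in range(g2[1]-4,g2[1]+6,2):
        v=np.nonzero(b[r,g2[0]-30:g2[0]+30])[0]+g2[0]-30
        if len(v): print(r,v.min(),v.max())
p,r=tri(*F);print('logger top',p,r)
E
python3 up.py
```

```text
scene [(array([340.3939, 215.8788]), array([337, 213,   7,   7,  33], dtype=int32))]
blue [(array([364.2557, 196.4283]), array([352, 179,  24,  32, 481], dtype=int32))]
top [(array([355.4286, 227.7714]), array([353, 225,   6,   7,  35], dtype=int32))]
blue [(array([405.6539, 233.6336]), array([391, 214,  34,  31, 393], dtype=int32))]
scene exp [367.267  160.6468] screen [359.3067 157.0607] [  0   0  19  28 313]
197 350 374
199 350 374
201 360 375
203 354 374
205 352 374
top exp [421.382  215.8304] screen [419.2179 215.6859] [  5   9  16  12 156]
223 399 400
225 399 400
227 399 400
229 392 400
231 392 423
logger top [ 0.5202 -0.1995  0.1706] [np.float64(0.00802642520388276), np.float64(0.008026425203882647)]
```

```bash
cat > tilt.py <<'E'
from h import *
np.set_printoptions(precision=4,suppress=True)
s=cams.capture('scene');t=cams.capture('top')
print('top-view screen @.160',plane(t,419.2,215.7,.160))
print('knob',tri(ray(s,340.4,215.9),ray(t,355.4,227.8)))
# scene: white side face / logger silhouettes
im=s['img'].astype(int); w=(im.min(2)>125)
for r in range(150,182,3):
    v=np.nonzero(w[r,345:395])[0]+345
    if len(v): print(r,v.min(),v.max())
g=cv2.cvtColor(s['img'],6)
for r in range(152,172,2): print(r,g[r,352:386].tolist())
E
python3 tilt.py
```

```text
top-view screen @.160 [ 0.5148 -0.2054  0.16  ]
knob (array([ 0.511 , -0.1068,  0.0802]), [np.float64(0.000713716704405855), np.float64(0.0007137167044058791)])
159 373 376
162 371 376
165 362 373
168 361 371
171 365 368
177 367 367
180 348 367
152 [30, 31, 32, 32, 30, 36, 40, 39, 39, 31, 28, 24, 25, 26, 54, 97, 114, 114, 112, 113, 111, 111, 111, 112, 111, 111, 112, 113, 113, 112, 111, 114, 111, 113]
154 [32, 31, 31, 31, 31, 30, 31, 26, 25, 25, 25, 21, 21, 25, 59, 109, 128, 125, 120, 116, 114, 112, 112, 112, 111, 111, 112, 111, 111, 111, 111, 114, 111, 109]
156 [31, 34, 31, 31, 32, 29, 24, 31, 25, 20, 19, 12, 15, 20, 43, 68, 79, 102, 116, 122, 123, 120, 115, 115, 112, 113, 112, 111, 112, 113, 113, 111, 112, 112]
158 [31, 34, 31, 27, 25, 23, 26, 22, 18, 13, 15, 19, 22, 21, 27, 25, 28, 27, 38, 54, 74, 117, 156, 163, 141, 120, 112, 111, 113, 111, 113, 114, 110, 113]
160 [31, 27, 27, 24, 24, 20, 14, 16, 11, 16, 21, 28, 26, 25, 23, 23, 26, 21, 31, 75, 140, 195, 216, 210, 180, 132, 115, 117, 113, 112, 111, 110, 110, 110]
162 [25, 25, 26, 20, 20, 10, 15, 27, 29, 22, 25, 23, 22, 28, 24, 24, 29, 59, 111, 171, 210, 216, 201, 175, 146, 130, 131, 134, 129, 125, 118, 114, 112, 113]
164 [24, 25, 20, 10, 14, 13, 24, 24, 30, 52, 88, 97, 81, 60, 48, 56, 93, 153, 201, 217, 207, 183, 152, 116, 95, 117, 129, 132, 134, 134, 132, 131, 124, 117]
166 [16, 18, 11, 6, 15, 4, 16, 19, 69, 133, 185, 211, 213, 207, 190, 179, 202, 218, 213, 192, 165, 131, 89, 56, 72, 115, 130, 133, 134, 134, 133, 133, 133, 130]
168 [12, 11, 12, 14, 11, 16, 32, 70, 121, 167, 196, 209, 214, 220, 223, 223, 218, 200, 175, 141, 102, 59, 37, 54, 92, 120, 131, 131, 134, 132, 132, 133, 133, 132]
170 [7, 9, 10, 17, 31, 64, 96, 121, 131, 135, 137, 143, 152, 169, 183, 187, 177, 151, 116, 70, 41, 36, 65, 91, 102, 122, 130, 132, 133, 134, 132, 134, 134, 134]
```

The numbers show the second press tilted the head about 0.03–0.04 rad towards the lever: the knob is about 4 mm low and the logger top is shifted +y. I'll level it by pressing gently on the logger's top, behind the axis and inside the flange radius.

Call:
{"name": "step_arm", "arguments": {"motion": [{"x":0.1,"y":-3.6,"z":0,"ax":0,"ay":0,"az":0,"jaw":0},{"x":0.1,"y":-3.6,"z":0,"ax":0,"ay":0,"az":0,"jaw":0},{"x":0.1,"y":-3.6,"z":0,"ax":0,"ay":0,"az":0,"jaw":0},{"x":0.1,"y":-3.6,"z":0,"ax":0,"ay":0,"az":0,"jaw":0},{"x":0,"y":-3.6,"z":0,"ax":0,"ay":0,"az":0,"jaw":0},{"x":0,"y":-3.6,"z":0,"ax":0,"ay":0,"az":0,"jaw":0},{"x":0,"y":-3.6,"z":0,"ax":0,"ay":0,"az":0,"jaw":0},{"x":0,"y":0,"z":-3,"ax":0,"ay":0,"az":0,"jaw":0},{"x":0,"y":0,"z":-2.5,"ax":0,"ay":0,"az":0,"jaw":0},{"x":0,"y":0,"z":0,"ax":0,"ay":0,"az":0,"jaw":0}]}}

```text
t: 31.48
eef_pos: [0.5114, -0.2235, 0.1895]
orientation: [[-0.022, 1.0, -0.007], [1.0, 0.022, 0.003], [0.003, -0.007, -1.0]]
contact_force: [-0.5, 0.1, -0.7]
gripper_width: 0.006
gripper_force: 0.0
```

Call:
{"name": "step_arm", "arguments": {"motion": [{"x":0,"y":0,"z":0,"ax":0,"ay":0,"az":0,"jaw":0},{"x":0,"y":0,"z":0,"ax":0,"ay":0,"az":0,"jaw":0}]}}

```text
t: 31.65
eef_pos: [0.5151, -0.2226, 0.1959]
orientation: [[-0.025, 1.0, 0.001], [1.0, 0.025, -0.0], [-0.0, 0.001, -1.0]]
contact_force: [0.1, -0.8, 0.4]
gripper_width: 0.007
gripper_force: 0.0
```

Call:
{"name": "step_arm", "arguments": {"motion": [{"x":0,"y":0,"z":-0.6,"ax":0,"ay":0,"az":0,"jaw":0},{"x":0,"y":0,"z":-0.5,"ax":0,"ay":0,"az":0,"jaw":0},{"x":0,"y":0,"z":-0.3,"ax":0,"ay":0,"az":0,"jaw":0},{"x":0,"y":0,"z":-0.1,"ax":0,"ay":0,"az":0,"jaw":0},{"x":0,"y":0,"z":-0.1,"ax":0,"ay":0,"az":0,"jaw":0},{"x":0,"y":0,"z":-0.1,"ax":0,"ay":0,"az":0,"jaw":0}]}}

```text
t: 32.15
eef_pos: [0.5162, -0.2247, 0.1803]
orientation: [[-0.024, 1.0, 0.005], [1.0, 0.025, -0.005], [-0.005, 0.005, -1.0]]
contact_force: [-0.8, -6.2, 18.5]
gripper_width: 0.006
gripper_force: 8.9
```

Call:
{"name": "step_arm", "arguments": {"motion": [{"x":0,"y":0,"z":-0.1,"ax":0,"ay":0,"az":0,"jaw":0},{"x":0,"y":0,"z":-0.1,"ax":0,"ay":0,"az":0,"jaw":0}]}}

```text
t: 32.32
eef_pos: [0.5168, -0.2258, 0.1798]
orientation: [[-0.024, 1.0, 0.007], [1.0, 0.024, -0.007], [-0.007, 0.007, -1.0]]
contact_force: [-2.3, -9.7, 27.8]
gripper_width: 0.006
gripper_force: 13.4
```

Call:
{"name": "step_arm", "arguments": {"motion": [{"x":0,"y":0,"z":-0.1,"ax":0,"ay":0,"az":0,"jaw":0}]}}

```text
t: 32.4
eef_pos: [0.5169, -0.2268, 0.1794]
orientation: [[-0.023, 1.0, 0.007], [1.0, 0.023, -0.008], [-0.008, 0.007, -1.0]]
contact_force: [-6.0, -10.5, 31.5]
gripper_width: 0.006
gripper_force: 15.0
```

Call:
{"name": "step_arm", "arguments": {"motion": [{"x":0,"y":0,"z":0.3,"ax":0,"ay":0,"az":0,"jaw":0},{"x":0,"y":0,"z":1,"ax":0,"ay":0,"az":0,"jaw":0},{"x":0,"y":0,"z":3,"ax":0,"ay":0,"az":0,"jaw":0},{"x":0,"y":0,"z":3,"ax":0,"ay":0,"az":0,"jaw":0},{"x":-2,"y":-3,"z":1,"ax":0,"ay":0,"az":0,"jaw":0},{"x":-2,"y":-3,"z":0,"ax":0,"ay":0,"az":0,"jaw":0},{"x":-2,"y":-3,"z":0,"ax":0,"ay":0,"az":0,"jaw":0},{"x":-2,"y":-3,"z":0,"ax":0,"ay":0,"az":0,"jaw":0},{"x":-2,"y":-3,"z":0,"ax":0,"ay":0,"az":0,"jaw":0},{"x":-2,"y":-3,"z":0,"ax":0,"ay":0,"az":0,"jaw":0}]}}

```text
t: 33.23
eef_pos: [0.3937, -0.4031, 0.258]
orientation: [[-0.027, 1.0, 0.0], [1.0, 0.027, 0.0], [0.0, 0.0, -1.0]]
contact_force: [1.8, -0.5, -0.2]
gripper_width: 0.008
gripper_force: 0.0
```

Call:
{"name": "step_arm", "arguments": {"motion": [{"x":-2,"y":-3,"z":0,"ax":0,"ay":0,"az":0,"jaw":0},{"x":-2,"y":-3,"z":0,"ax":0,"ay":0,"az":0,"jaw":0},{"x":0,"y":0,"z":0,"ax":0,"ay":0,"az":0,"jaw":0}]}}

```text
t: 33.48
eef_pos: [0.3485, -0.4685, 0.2574]
orientation: [[-0.017, 1.0, -0.003], [1.0, 0.017, -0.002], [-0.002, -0.003, -1.0]]
contact_force: [-1.5, 0.4, -0.8]
gripper_width: 0.003
gripper_force: 0.0
```

```bash
python3 k.py; python3 up.py; python3 tilt.py | tail -10
```

```text
scene [(array([341.0571, 214.3429]), array([338, 212,   7,   6,  35], dtype=int32))]
blue [(array([364.2611, 196.2947]), array([352, 180,  23,  31, 475], dtype=int32))]
top [(array([356.0789, 227.6316]), array([353, 225,   7,   7,  38], dtype=int32))]
blue [(array([404.9036, 233.0885]), array([392, 213,  32,  32, 384], dtype=int32))]
scene exp [367.267  160.6468] screen [367.3492 159.6349] [ 9 10 12  8 63]
197 350 373
199 350 374
201 360 374
203 354 374
205 352 374
top exp [421.382  215.8304] screen [422.1618 216.4971] [  8  10  16  12 173]
223 400 402
225 400 402
227 400 402
229 393 402
231 392 402
logger top [ 0.5137 -0.2092  0.1626] [np.float64(0.0009024268966373638), np.float64(0.0009024268966372242)]
152 [124, 123, 122, 121, 121, 124, 122, 123, 123, 123, 123, 125, 127, 126, 120, 114, 109, 107, 104, 104, 104, 102, 103, 104, 104, 105, 104, 102, 104, 103, 105, 105, 104, 104]
154 [124, 125, 123, 124, 121, 123, 124, 123, 125, 134, 155, 185, 189, 151, 119, 111, 112, 114, 108, 105, 105, 102, 102, 103, 102, 104, 104, 105, 103, 103, 105, 106, 103, 103]
156 [125, 125, 125, 125, 124, 121, 
[... 605 characters left out ...]
10, 107, 103, 103]
164 [125, 130, 147, 166, 183, 192, 200, 206, 207, 192, 156, 132, 139, 137, 125, 106, 82, 94, 143, 184, 200, 192, 175, 148, 117, 89, 92, 113, 122, 123, 123, 120, 115, 109]
166 [126, 127, 126, 129, 131, 138, 147, 159, 169, 174, 172, 182, 197, 208, 210, 205, 201, 201, 204, 198, 179, 154, 124, 85, 52, 60, 102, 120, 123, 126, 123, 124, 124, 122]
168 [127, 127, 125, 124, 126, 125, 126, 126, 128, 130, 137, 146, 162, 174, 188, 197, 202, 199, 185, 161, 131, 93, 53, 33, 41, 76, 108, 122, 124, 124, 124, 124, 124, 125]
170 [132, 118, 121, 125, 125, 125, 126, 125, 125, 124, 126, 125, 128, 128, 133, 139, 148, 149, 135, 104, 68, 35, 34, 61, 84, 96, 112, 121, 124, 124, 124, 123, 123, 123]
```

The logger top is back on the axis at (0.514, -0.209) and the knob is level with the lever against its stop. The arm is clear, so I'll hand in.

```bash
python3 -c "
from h import *
s=cams.capture('scene');t=cams.capture('top');print(tri(ray(s,341.06,214.34),ray(t,356.08,227.63)))
print(workorder.job_done())"
```

```text
(array([ 0.51034181, -0.10764764,  0.08436415]), [np.float64(0.0005111617061651482), np.float64(0.0005111617061650578)])
the job is handed in; nothing more can be done
None
```

I mounted the logger on the grey ball post, pressed the lever down to its stop and handed the job in at about 34 s. The last images put the logger upright on the post's axis and the lever level; the hand-in gave no verdict.

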